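# Close the shield seams with the stylus and touch off the test points

## Task

Take the stylus from its stand and close the shield seam of every unit on the bench: set the stylus tip in the brass shoe's cup and guide the shoe steadily along the curved seam all the way to the stop bar, slowly, never faster than 5 cm/s. Once a unit's seam is closed, touch its two test points with the stylus tip so that each goes fully down, first the wide one, then the narrow one; touch the units with the stylus only, not with the fingers. When all units are done, put the stylus back upright in its stand, fully down on its collar, and let go.

Things in the scene. Friction and masses are not known exactly. Their poses are not given: they have to be found in the camera images.
- stylus: Upright pen-like hand stylus, 146 mm long, 80 g, standing in its stand. Origin at the very end of its tip, z axis along it towards the handle. From the tip up: steel ball tip 7 mm across, round steel shaft 10 mm across up to 70 mm, black round collar 34 mm across from 70 to 76 mm (it rests on the stand's top), black square handle 18 x 18 mm from 76 to 146 mm (flats across the stylus' x and y). Take it by the middle of the handle, 115 mm above the tip, from above.
- stand: Grey square stylus stand fixed to the bench, 50 x 50 mm, 90 mm high, on an 80 x 80 x 8 mm dark foot; origin at the centre of its underside, z up. Its square bore, 20 x 20 mm, is open at the top and is closed 15 mm above the bench. The stylus hangs in it upright by its collar, tip 20 mm above the stand's underside.
- stand_mouth (a point): centre of the stand's bore at its top face, 90 mm above the bench
- unit_a: Shielded electronics unit, a grey and silver flat box 105 (x) x 130 (y) x 40 mm high, 1.6 kg, loose on the bench (it may be pushed aside), may be absent. Origin at the centre of its underside, z up. On its top a dark seam runs in an arc of radius 60 mm about the point x = -30 mm, y = 0 of the unit, from the direction -0.8 rad to +0.8 rad of the unit's x axis (counter-clockwise from above, to the short steel stop bar at its +y end).
- unit_a_cup (a point): Centre of the floor of the open cup in unit_a's brass shoe, 44.5 mm above the unit's underside. The shoe is a 28 x 28 mm captive block that runs on the seam; its square cup is open at the top, 16 x 16 mm inside, 9 mm deep, rim 53.5 mm above the unit's underside. It turns with the arc.
- unit_a_shoe (a joint): Place of unit_a's shoe along its seam as an angle in rad about the arc's centre: 0 at the -y (open) end, 1.6 at the stop bar (seam closed). It stays where it is left; it needs about 1.5 N to move and drags more the faster it goes (about 28 N per m/s).
- unit_a_wide_top (a point): Centre of the top of unit_a's wide round steel test point, 27 mm across, at x = -30, y = 22 mm of the unit; 48 mm above the unit's underside when up, 44 mm when down.
- unit_a_wide (a joint): How far unit_a's wide test point is down, in m: 0 up, 0.004 fully down. It needs about 2 N and stays down once pressed.
- unit_a_narrow_top (a point): Centre of the top of unit_a's narrow round steel test point, 18 mm across, at x = -30, y = -22 mm of the unit; 48 mm above the unit's underside when up, 44 mm when down.
- unit_a_narrow (a joint): How far unit_a's narrow test point is down, in m: 0 up, 0.004 fully down. It needs about 2 N and stays down once pressed.
- unit_b: Shielded electronics unit, a grey and silver flat box 105 (x) x 130 (y) x 40 mm high, 1.6 kg, loose on the bench (it may be pushed aside), may be absent. Origin at the centre of its underside, z up. On its top a dark seam runs in an arc of radius 60 mm about the point x = -30 mm, y = 0 of the unit, from the direction -0.8 rad to +0.8 rad of the unit's x axis (counter-clockwise from above, to the short steel stop bar at its +y end).
- unit_b_cup (a point): Centre of the floor of the open cup in unit_b's brass shoe, 44.5 mm above the unit's underside. The shoe is a 28 x 28 mm captive block that runs on the seam; its square cup is open at the top, 16 x 16 mm inside, 9 mm deep, rim 53.5 mm above the unit's underside. It turns with the arc.
- unit_b_shoe (a joint): Place of unit_b's shoe along its seam as an angle in rad about the arc's centre: 0 at the -y (open) end, 1.6 at the stop bar (seam closed). It stays where it is left; it needs about 1.5 N to move and drags more the faster it goes (about 28 N per m/s).
- unit_b_wide_top (a point): Centre of the top of unit_b's wide round steel test point, 27 mm across, at x = -30, y = 22 mm of the unit; 48 mm above the unit's underside when up, 44 mm when down.
- unit_b_wide (a joint): How far unit_b's wide test point is down, in m: 0 up, 0.004 fully down. It needs about 2 N and stays down once pressed.
- unit_b_narrow_top (a point): Centre of the top of unit_b's narrow round steel test point, 18 mm across, at x = -30, y = -22 mm of the unit; 48 mm above the unit's underside when up, 44 mm when down.
- unit_b_narrow (a joint): How far unit_b's narrow test point is down, in m: 0 up, 0.004 fully down. It needs about 2 N and stays down once pressed.
- unit_c: Shielded electronics unit, a grey and silver flat box 105 (x) x 130 (y) x 40 mm high, 1.6 kg, loose on the bench (it may be pushed aside), may be absent. Origin at the centre of its underside, z up. On its top a dark seam runs in an arc of radius 60 mm about the point x = -30 mm, y = 0 of the unit, from the direction -0.8 rad to +0.8 rad of the unit's x axis (counter-clockwise from above, to the short steel stop bar at its +y end).
- unit_c_cup (a point): Centre of the floor of the open cup in unit_c's brass shoe, 44.5 mm above the unit's underside. The shoe is a 28 x 28 mm captive block that runs on the seam; its square cup is open at the top, 16 x 16 mm inside, 9 mm deep, rim 53.5 mm above the unit's underside. It turns with the arc.
- unit_c_shoe (a joint): Place of unit_c's shoe along its seam as an angle in rad about the arc's centre: 0 at the -y (open) end, 1.6 at the stop bar (seam closed). It stays where it is left; it needs about 1.5 N to move and drags more the faster it goes (about 28 N per m/s).
- unit_c_wide_top (a point): Centre of the top of unit_c's wide round steel test point, 27 mm across, at x = -30, y = 22 mm of the unit; 48 mm above the unit's underside when up, 44 mm when down.
- unit_c_wide (a joint): How far unit_c's wide test point is down, in m: 0 up, 0.004 fully down. It needs about 2 N and stays down once pressed.
- unit_c_narrow_top (a point): Centre of the top of unit_c's narrow round steel test point, 18 mm across, at x = -30, y = -22 mm of the unit; 48 mm above the unit's underside when up, 44 mm when down.
- unit_c_narrow (a joint): How far unit_c's narrow test point is down, in m: 0 up, 0.004 fully down. It needs about 2 N and stays down once pressed.

How it is judged:
By the outcome, as a careful person would: the job done as asked, in the order asked, and still so for the second after the job is handed in, with the robot touching nothing.
Of unit_a, unit_b, unit_c only 2 to 3 are there at a start; the rules pass over those that are not, and their reading is None.
At some moment in a run one of unit_a, unit_b, unit_c may be knocked a few centimetres aside while the robot is not near it.
It also fails if it takes over 210 s, if anything falls off the work surface, if the arm or the gripper's body presses on something with over 40 N, if the wrist force passes 120 N, or if a joint passes its speed limit or range.

## Robot

A 6-joint arm with a two-finger parallel gripper is mounted at the origin on a cart in front of the work surface, level with it; the furniture and walls round the work are solid. World frame = base frame: x ahead of the robot, y to its left, z up, the work surface at z = 0. Lengths are in mm, angles in rad, forces in N, time in s.
With the tool pointing down it reaches from about 350 to 975 mm from the base axis. Payload 7.1 kg.
Tool frame: the origin (TCP) lies midway between the tips of the shut fingers; the grasp point (between the pads) lies 19 mm behind it; z points along the fingers, y is the line along which they close (so a half turn about z gives the same grasp; the last joint's range is limited). The gripper opens to 88 mm and grips with 3 to 60 N. Pads are 20 mm wide; open, the fingers measure 115 mm over their backs; the gripper's body (75 mm by 178 mm) begins 61 mm behind the grasp point.
Start: joints at [1.329, 0.423, 1.63, -0, 1.089, -0.019], TCP at [138.07, 609.542, 222.675] pointing down, gripper open.
Joint ranges: [-3, 3], [-0.9, 2.11], [0.09, 2.58], [-1.31, 4.45], [0.11, 2.69], [-2.54, 2.54]. Speed limits (rad/s): [2.39, 2.39, 3.01, 3.14, 3.14, 3.14].

## Interface

Orientations are given as a rotation vector (axis times angle).
In Python, from workcell import ctrl gives the robot as it stands. The module is installed in compiled form; this text tells all that it offers.
- The arm moves only by the tool servo_tool, never from a script. Its argument "increments" is a list of rows, each a list of 7 numbers: the shift along the world's x, y, z in cm, then the turn, a rotation vector about the world's x, y, z in degrees, then the opening, from -1 (shut) to 1 (fully open). A call has 1 to 20 rows; each row is the pose to reach, as a shift and turn from the pose commanded when the call began; what a row does not reach only later rows make up. A row lasts 1/12 s, in which the tool goes at most 41.7 mm and 7.16 degrees, less where a joint would pass 70% of its speed; a pose out of reach is approached as far as the arm can. A call with a gripper value outside its range is refused whole. The fingers move at their own pace and stop on an object; the grip force is fixed at half the most. Time passes only in rows, so rows that repeat a pose let the fingers close. It gives the time, the measured TCP pose, the force, the opening and the grip force at its end, in the units of the state.
- ctrl.get_obs(): the state, without advancing time (a new reading comes with each control period).
- ctrl.get_image(name): name is "side" or "top" or "wrist"; returns a dict with "image" (384x512x3 uint8, red, green, blue), "fx", "fy", "cx", "cy" (pixels), "extrinsics" (4x4, takes a point from camera to world coordinates); the wrist camera has in their place "tool_from_camera" (4x4, takes a point from camera to tool coordinates, whose origin is the TCP and whose axes are the flange's). Camera axes: x right, y up, looking along -z (the intrinsics and any distortion apply to the point x, -y, -z); pixel columns grow to the right and rows downward; lengths in mm; the calibration is good to about 2 mm. A picture is of the moment at which its call begins: read the wrist's pose just before it. There is no depth.
- ctrl.close_job(): hands the job in; it is judged then, once.
The state is a dict: "t": time; "qpos": joint angles; "qvel": joint speeds; "joint_torque": joint torques, N m; "ee_pos": TCP position; "orientation": TCP orientation; "ft_force": force on the tool from outside, world axes, zero at the start; "moment": the same for the moment, N m; "width": finger opening in mm; "grasp_force": force on a finger pad.
Only numpy, scipy, OpenCV 4.12 (cv2) and the standard library are available. Lean on these libraries where they do the work, as an engineer would, in place of code of your own. Each camera call takes 0.05 s, during which the arm holds its last target. There are 200 camera calls.

## Working session

There is one attempt and no reset: what is moved stays moved. The work goes in short steps, Python scripts to look and compute and a tool call to move; the robot and the scene stay as the last step left them, time stands still between calls to the robot, and variables do not carry over. Pictures are saved under pics/ and viewed, at most 14 in all, crops included, and the job is handed in when it is done.

Besides the shell and the picture viewer there is one more tool, called after "Request:" by a JSON object that holds its "api" and its "payload". servo_tool: Moves the arm, as the interface text tells. Its arguments: {"type":"object","properties":{"increments":{"type":"array","items":{"type":"array","items":{"type":"number"}}}},"required":["increments"]}

```bash
mkdir -p pics; cat > h.py <<'E'
import numpy as np, cv2
from workcell import ctrl
from scipy.spatial.transform import Rotation as R
def T_tool():
    o=ctrl.get_obs(); T=np.eye(4); T[:3,:3]=R.from_rotvec(o['orientation']).as_matrix(); T[:3,3]=o['ee_pos']; return T
def shot(n,save=None):
    T=T_tool(); d=ctrl.get_image(n)
    d['E']=np.array(d['extrinsics']) if 'extrinsics' in d else T@np.array(d['tool_from_camera'])
    if save: cv2.imwrite('pics/'+save+'.png',d['image'][:,:,::-1])
    return d
def ray(d,u,v,z):
    c=np.array([(u-d['cx'])/d['fx'],-(v-d['cy'])/d['fy'],-1.]); w=d['E'][:3,:3]@c; o=d['E'][:3,3]
    return o+w*(z-o[2])/w[2]
def proj(d,p):
    c=np.linalg.inv(d['E'])@np.append(p,1); return np.array([d['cx']+d['fx']*c[0]/-c[2], d['cy']-d['fy']*c[1]/-c[2]])
E
python3 - <<'E'
from h import *
o=ctrl.get_obs();print(o)
ims=[]
for n in('top','side','wrist'):
    d=shot(n,n+'0'); print(n,{k:d[k] for k in d if k not in('image','E')}); print(d['E'].round(2))
    np.save('pics/'+n+'0.npy',d,allow_pickle=True)
E
```

```text
{'t': 0.0, 'qpos': array([ 1.32899612e+00,  4.23813008e-01,  1.63069314e+00, -2.26113161e-05,
        1.08860392e+00, -1.89927821e-02]), 'qvel': array([-0.00066204, -0.00037141, -0.00050465,  0.00060577, -0.00010858,
       -0.00069597]), 'joint_torque': array([ 8.29747842e-04, -5.44625401e+01, -2.73669684e+01,  6.44294475e-02,
        2.29890546e-02, -1.07344383e-04]), 'ee_pos': array([137.94769967, 609.01178439, 221.91784442]), 'orientation': array([-3.49225384e-01, -3.12194259e+00,  2.36727472e-03]), 'ft_force': array([ 0.62024816, -0.13715086, -0.65797358]), 'moment': array([-0.02994038, -0.01989689, -0.01461293]), 'grasp_force': 0.0, 'width': 88.30066963168552}
top {'fx': 477.6264545545647, 'fy': 477.6264545545647, 'cx': 258.6967449543565, 'cy': 198.60950167110832, 'extrinsics': array([[-1.07556365e-02,  9.84332585e-01, -1.75993402e-01,
         3.19272679e+02],
       [-9.99913861e-01, -1.19114768e-02, -5.51239296e-03,
         4.70349136e+01],
       [-7.52236934e-03,  1.75918953e-01,  9.84375912e-01,
         1.24220848e+03],
       [ 0.00000000e+00,  0.00000000e+00,  0.00000
[... 903 characters left out ...]
0000e+00  1.0000e+00]]
wrist {'fx': 290.70602009141146, 'fy': 290.70602009141146, 'cx': 249.44262871890015, 'cy': 188.87533504545817, 'tool_from_camera': array([[-5.65351519e-05,  9.60280207e-01,  2.79037491e-01,
         7.71162771e+01],
       [ 9.99999715e-01,  2.64321990e-04, -7.07030581e-04,
        -4.32934610e-01],
       [-7.52703217e-04,  2.79037372e-01, -9.60279948e-01,
        -1.62005276e+02],
       [ 0.00000000e+00,  0.00000000e+00,  0.00000000e+00,
         1.00000000e+00]])}
[[ 2.2000e-01 -9.4000e-01 -2.7000e-01  6.2700e+01]
 [ 9.8000e-01  2.1000e-01  6.0000e-02  6.2590e+02]
 [-0.0000e+00 -2.8000e-01  9.6000e-01  3.8399e+02]
 [ 0.0000e+00  0.0000e+00  0.0000e+00  1.0000e+00]]
```

View pics/top0.png

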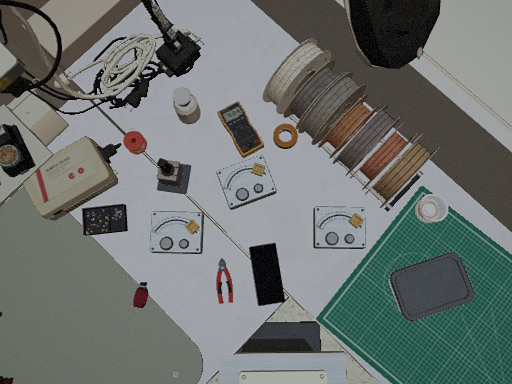

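View pics/side0.png

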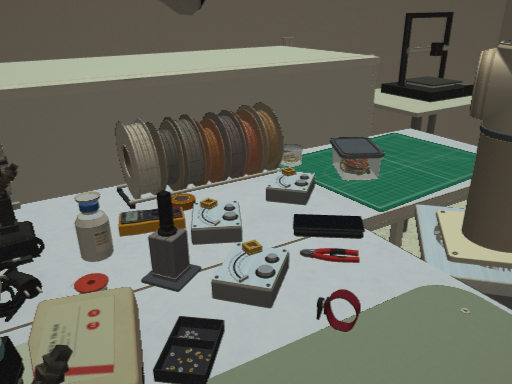

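The top view shows three units, near (176,232), (247,182) and (340,227), with the shoes at their right (open) ends. The stand with the stylus is near (172,178).

```bash
python3 - <<'E'
from h import *
d=np.load('pics/top0.npy',allow_pickle=True).item()
im=d['image'][:,:,::-1]
hsv=cv2.cvtColor(im.copy(),cv2.COLOR_BGR2HSV)
m=cv2.inRange(hsv,(12,110,90),(30,255,255))
n,l,s,c=cv2.connectedComponentsWithStats(m)
for i in range(1,n):
    if s[i,4]>25: print('gold',s[i],c[i].round(1))
for cu,cv_ in((176,232),(247,182),(340,227)):
    print(cu,ray(d,cu,cv_,40).round(1))
a=cv2.resize(im[150:260,140:280],None,fx=5,fy=5,interpolation=cv2.INTER_CUBIC)
cv2.imwrite('pics/crop1.png',a)
# lid: bright silver quads
g=cv2.cvtColor(im.copy(),cv2.COLOR_BGR2GRAY)
for (x,y) in((176,232),(247,182),(340,227)):print(hsv[y-4:y+5:4,x-30:x+34:6].tolist())
E
```

```text
gold [332 103  38  38 488] [350.1 121.2]
gold [218 111  46  45 170] [240.5 138.1]
gold [274 124  24  23 276] [285.4 135.3]
gold [252 163  13  13  97] [258. 169.]
gold [350 214  13  13 104] [356.  220.2]
gold [185 220  14  14 105] [191.8 226.2]
176 [451.  263.8  40. ]
247 [578.   83.4  40. ]
340 [ 458.9 -150.9   40. ]
[[[107, 14, 169], [146, 15, 139], [98, 27, 76], [104, 23, 166], [105, 24, 169], [105, 24, 169], [107, 24, 169], [20, 125, 135], [21, 121, 145], [102, 19, 178], [105, 15, 170]], [[111, 15, 169], [101, 25, 163], [105, 20, 154], [104, 23, 164], [105, 24, 169], [104, 23, 168], [101, 24, 168], [103, 28, 172], [15, 21, 96], [84, 16, 160], [111, 15, 169]], [[111, 15, 171], [105, 27, 169], [103, 25, 164], [102, 25, 172], [103, 24, 172], [104, 23, 168], [102, 23, 169], [106, 26, 166], [104, 26, 170], [68, 7, 139], [109, 12, 168]]]
[[[109, 16, 173], [104, 23, 170], [107, 23, 178], [105, 31, 149], [105, 24, 168], [106, 26, 169], [105, 24, 169], [102, 26, 170], [106, 26, 170], [67, 17, 136], [105, 12, 171]], [[108, 15, 166], [102, 26, 170], [110, 15, 50], [104, 25, 172], [101, 24, 170], [105, 24, 170], [106, 23, 166], [105, 23, 174], [105, 24, 170], [105, 27, 171], [105, 15, 170]], [[107, 14, 167], [140, 11, 138], [106, 25, 173], [103, 21, 167], [103, 27, 172], [104, 26, 169], [105, 27, 150], [113, 25, 134], [105, 24, 169], [105, 23, 175], [113, 12, 170]]]
[[[110, 14, 170], [103, 24, 172], [115, 31, 49], [104, 24, 161], [103, 24, 167], [106, 23, 167], [105, 25, 166], [21, 128, 141], [19, 140, 124], [105, 26, 174], [107, 14, 169]], [[107, 13, 172], [102, 20, 162], [49, 14, 145], [104, 23, 167], [105, 24, 167], [104, 26, 169], [108, 26, 169], [103, 27, 173], [105, 18, 167], [106, 25, 176], [110, 13, 171]], [[105, 15, 169], [107, 22, 166], [101, 25, 166], [104, 25, 172], [106, 25, 172], [104, 23, 165], [106, 26, 167], [104, 26, 168], [102, 23, 167], [106, 25, 172], [104, 17, 169]]]
```

View pics/crop1.png

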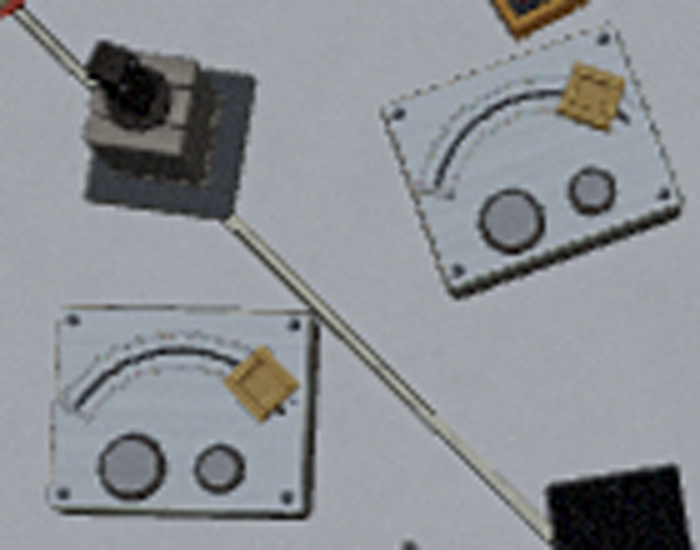

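```bash
python3 - <<'E'
from h import *
d=np.load('pics/top0.npy',allow_pickle=True).item()
def P(x,y,z): return ray(d,140+x/5,150+y/5,z)
f=[P(255,75,8),P(232,218,8),P(85,200,8)]
print((f[0]+f[2])/2, f)
print(P(140,108,90), P(107,60,166))
for s in f[0]-f[1],f[2]-f[1]: print(np.degrees(np.arctan2(s[1],s[0])),np.linalg.norm(s))
print(T_tool().round(3))
E
```

```text
[599.61078187 277.53848735   8.        ] [array([632.97358122, 233.12991189,   8.        ]), array([555.63472585, 244.15410667,   8.        ]), array([566.24798253, 321.94706281,   8.        ])]
[596.01514272 277.61055655  90.        ] [600.8619804  278.28474258 166.        ]
-8.112522272854774 78.12062097235282
82.23112733811178 78.51359908885837
[[-9.75000e-01  2.21000e-01 -0.00000e+00  1.37996e+02]
 [ 2.21000e-01  9.75000e-01 -1.00000e-03  6.09149e+02]
 [ 0.00000e+00 -1.00000e-03 -1.00000e+00  2.22087e+02]
 [ 0.00000e+00  0.00000e+00  0.00000e+00  1.00000e+00]]
```

Request:
{"api": "servo_tool", "payload": {"increments": [[5, -2, 6, 0, 0, 0, 1], [10, -5, 10, 0, 0, 0, 1], [13, -8, 10, 0, 0, 0, 1], [16, -11, 10, 0, 0, 1, 1], [19, -13.5, 10, 0, 0, 2, 1], [22, -16, 10, 0, 0, 3, 1], [25, -18, 10, 0, 0, 4, 1], [28, -20, 10, 0, 0, 5, 1], [31, -22, 10, 0, 0, 5, 1], [34, -24.5, 10, 0, 0, 5, 1], [37, -26.5, 10, 0, 0, 5, 1], [40, -29, 10, 0, 0, 5, 1], [43, -31, 8, 0, 0, 5, 1], [46, -33, 5, 0, 0, 5, 1], [46, -33, 5, 0, 0, 5, 1], [46, -33, 5, 0, 0, 5, 1], [46, -33, 5, 0, 0, 5, 1], [46, -33, 5, 0, 0, 5, 1]]}}

```text
t: 1.65
ee_pos: [597.6, 279.9, 272.8]
orientation: [-0.213, -3.134, -0.0]
ft_force: [0.0, 0.1, -0.3]
width: 87.9
grasp_force: 0.0
```

```bash
python3 - <<'E'
from h import *
d=shot('wrist','w1'); np.save('pics/w1.npy',d,allow_pickle=True); print(T_tool().round(3))
for p in([599,278,166],[599,278,96],[599,278,90],[599,278,8]): print(proj(d,p))
E
```

```text
[[-9.91000e-01  1.34000e-01  0.00000e+00  5.97554e+02]
 [ 1.34000e-01  9.91000e-01  1.00000e-03  2.80400e+02]
 [-0.00000e+00  1.00000e-03 -1.00000e+00  2.73439e+02]
 [ 0.00000e+00  0.00000e+00  0.00000e+00  1.00000e+00]]
[247.83708009 189.55956909]
[248.09841269 173.10758159]
[248.11618262 171.98888989]
[248.31151347 159.69199056]
```

View pics/w1.png

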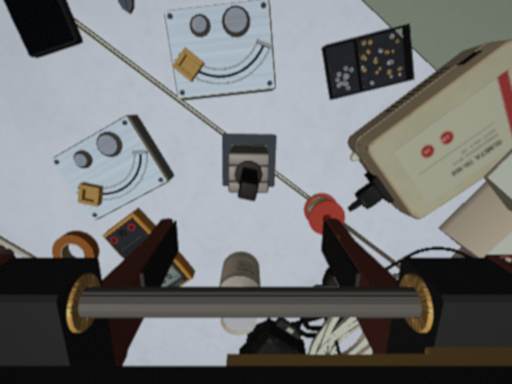

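```bash
python3 - <<'E'
from h import *
d=np.load('pics/w1.npy',allow_pickle=True).item()
im=d['image'][:,:,::-1][125:215,205:295].copy()
cv2.imwrite('pics/c2.png',cv2.resize(im,None,fx=7,fy=7,interpolation=cv2.INTER_CUBIC)[:600])
E
```

```text
(no output)
```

View pics/c2.png

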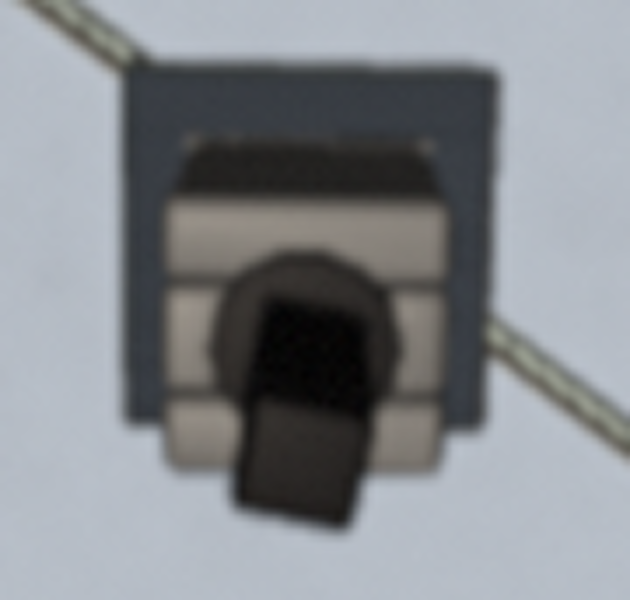

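```bash
python3 - <<'E'
from h import *
d=np.load('pics/w1.npy',allow_pickle=True).item()
P=lambda x,y,z:ray(d,205+x/7,125+y/7,z)
h=[P(*q,166) for q in((258,400),(368,415),(350,530),(237,512))]
print(np.mean(h,0))
for i in range(4):
    s=h[(i+1)%4]-h[i]; print(np.degrees(np.arctan2(s[1],s[0])),np.linalg.norm(s))
t=[P(*q,90) for q in((167,200),(447,205),(441,472),(168,470))]
print(np.mean(t,0))
for i in range(4):
    s=t[(i+1)%4]-t[i]; print(np.degrees(np.arctan2(s[1],s[0])),np.linalg.norm(s))
print(P(306,340,96))
E
```

```text
[600.88564037 278.21002379 166.        ]
74.17762892218026 15.198190991120878
-15.924815669527344 16.762844016818956
-107.30859288908465 15.924473213905774
161.5480531265541 16.36702538484372
[600.91897223 278.429347    90.        ]
81.18912156901467 47.75080420401899
-7.986934430908534 47.59150177781095
-98.2268030729027 48.33857750234332
171.30722528142005 48.079439814726626
[599.66282946 278.65185433  96.        ]
```

Request:
{"api": "servo_tool", "payload": {"increments": [[0.24, -0.12, 0, 0, 0, -4, 1], [0.24, -0.12, -2, 0, 0, -9, 1], [0.24, -0.12, -5, 0, 0, -9, 1], [0.24, -0.12, -8, 0, 0, -9, 1], [0.24, -0.12, -11, 0, 0, -9, 1], [0.24, -0.12, -13.5, 0, 0, -9, 1], [0.24, -0.12, -15.67, 0, 0, -9, 1], [0.24, -0.12, -15.67, 0, 0, -9, 1], [0.24, -0.12, -15.67, 0, 0, -9, 1], [0.24, -0.12, -15.67, 0, 0, -9, -1], [0.24, -0.12, -15.67, 0, 0, -9, -1], [0.24, -0.12, -15.67, 0, 0, -9, -1], [0.24, -0.12, -15.67, 0, 0, -9, -1], [0.24, -0.12, -15.67, 0, 0, -9, -1], [0.24, -0.12, -15.67, 0, 0, -9, -1], [0.24, -0.12, -15.67, 0, 0, -9, -1], [0.24, -0.12, -15.67, 0, 0, -9, -1], [0.24, -0.12, -15.67, 0, 0, -9, -1], [0.24, -0.12, -15.67, 0, 0, -9, -1], [0.24, -0.12, -15.67, 0, 0, -9, -1]]}}

```text
t: 3.37
ee_pos: [600.4, 278.3, 115.9]
orientation: [-0.458, -3.108, 0.0]
ft_force: [-0.3, -1.0, -0.2]
width: 17.8
grasp_force: 11.2
```

```bash
python3 - <<'E'
from h import *
o=ctrl.get_obs();print(o['ee_pos'],o['orientation'],o['ft_force'],o['moment'],o['width'],o['grasp_force'])
E
```

```text
[600.42078391 278.29941921 115.85948358] [-4.57940672e-01 -3.10786384e+00  2.44694445e-04] [-0.26153641 -1.02771559 -0.1918481 ] [-0.018091    0.12154071  0.0055555 ] 17.824448488907105 11.241849213838577
```

Request:
{"api": "servo_tool", "payload": {"increments": [[0, 0, 0, 0, 0, 0, -1], [0, 0, 2, 0, 0, 0, -1], [0, 0, 4, 0, 0, 0, -1], [0, 0, 6.5, 0, 0, 0, -1], [0, 0, 9, 0, 0, 0, -1], [0, 0, 11.5, 0, 0, 0, -1], [0, 0, 13, 0, 0, 2, -1], [-3, -0.5, 13, 0, 0, 4, -1], [-6, -1, 12, 0, 0, 7, -1], [-8, -1.5, 10, 0, 0, 10, -1], [-9, -1.5, 8, 0, 0, 14, -1], [-9, -1.5, 7, 0, 0, 17, -1], [-9, -1.5, 7, 0, 0, 17, -1], [-9, -1.5, 7, 0, 0, 17, -1], [-9, -1.5, 7, 0, 0, 17, -1], [-9, -1.5, 7, 0, 0, 17, -1]]}}

```text
t: 4.7
ee_pos: [511.5, 263.7, 186.9]
orientation: [-0.004, 3.14, 0.001]
ft_force: [0.4, 0.1, -0.8]
width: 17.7
grasp_force: 30.0
```

```bash
cat > unit.py <<'E'
from h import *
def lid(d,guess,name=None):
    """unit pose from lid (z=40), shoe cup, discs; returns dict"""
    im=d['image'][:,:,::-1].copy(); hsv=cv2.cvtColor(cv2.GaussianBlur(im,(3,3),0),cv2.COLOR_BGR2HSV)
    g=proj(d,[*guess,40]).astype(int)
    roi=np.zeros(hsv.shape[:2],np.uint8); 
    s=int(abs(proj(d,[guess[0],guess[1]+85,40])[0]-g[0])); cv2.circle(roi,tuple(map(int,g)),s,255,-1)
    out={}
    m=cv2.inRange(hsv,(95,20,120),(115,60,255))&roi
    m=cv2.morphologyEx(m,cv2.MORPH_OPEN,np.ones((3,3),np.uint8))
    cs,_=cv2.findContours(m,cv2.RETR_EXTERNAL,cv2.CHAIN_APPROX_NONE)
    c=max(cs,key=cv2.contourArea)
    w=np.array([ray(d,u,v,40)[:2] for u,v in c[:,0]],np.float32)
    r=cv2.minAreaRect(w); out['rect']=r
    gm=cv2.inRange(hsv,(12,100,60),(32,255,255))&roi
    cs,_=cv2.findContours(gm,cv2.RETR_EXTERNAL,cv2.CHAIN_APPROX_NONE)
    c=max(cs,key=cv2.contourArea); M=cv2.moments(c)
    out['shoe']=ray(d,M['m10']/M['m00'],M['m01']/M['m00'],52)
    return out,m,gm
E
python3 - <<'E'
from unit import *
d=shot('wrist','w2'); np.save('pics/w2.npy',d,allow_pickle=True); print(T_tool().round(3)); print(ctrl.get_obs()['width'])
t=T_tool()@np.array([0,0,96,1]); print('tip',t, proj(d,t[:3]))
o,m,gm=lid(d,(451,264)); print(o)
E
```

```text
[[-1.00000e+00 -3.00000e-03  2.00000e-03  5.11380e+02]
 [-3.00000e-03  1.00000e+00  1.00000e-03  2.63624e+02]
 [-2.00000e-03  1.00000e-03 -1.00000e+00  1.86839e+02]
 [ 0.00000e+00  0.00000e+00  0.00000e+00  1.00000e+00]]
17.74556148765976
tip [511.52839167 263.69349761  90.83947579   1.        ] [249.46741926 190.95367106]
{'rect': ((470.318359375, 262.9237060546875), (169.49099731445312, 134.9551544189453), 88.11199951171875), 'shoe': array([463.34664036, 221.91563709,  52.        ])}
```

View pics/w2.png

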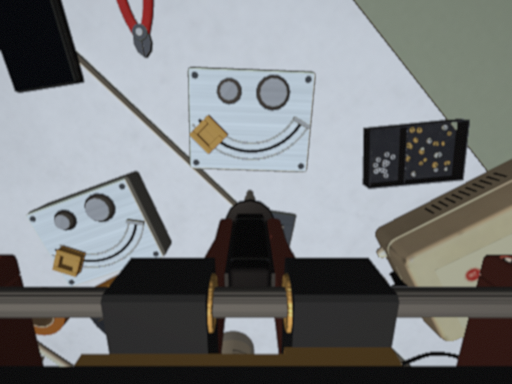

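The unit lies at (190..316, 68..172). Its discs are at (229,91) and (273,92), and the shoe is at (209,133). The stylus tip shows at (249,192), where my model predicts it.

```bash
cat > unit.py <<'E'
from h import *
def unit(d,guess):
    """discs by Hough on the upscaled patch, shoe by colour -> pose (x,y,yaw deg), shoe angle"""
    im=d['image'][:,:,::-1].copy(); K=4
    cs=np.array([proj(d,[guess[0]+a,guess[1]+b,45]) for a in(-85,85) for b in(-85,85)])
    x0,y0=np.maximum(cs.min(0),0).astype(int); x1,y1=cs.max(0).astype(int)+1
    p=cv2.resize(im[y0:y1,x0:x1],None,fx=K,fy=K,interpolation=cv2.INTER_CUBIC)
    g=cv2.medianBlur(cv2.cvtColor(p,cv2.COLOR_BGR2GRAY),5)
    s=np.linalg.norm(proj(d,[*guess,48])-proj(d,[guess[0],guess[1]+10,48]))/10*K  # px/mm
    best={}
    for nm,r in(('wide',13.5),('narrow',9)):
        h=cv2.HoughCircles(g,cv2.HOUGH_GRADIENT,1,int(15*s),param1=120,param2=14,minRadius=int(s*(r-1.5)),maxRadius=int(s*(r+2)))
        best[nm]=[] if h is None else [(ray(d,x0+(a-1.5)/K,y0+(b-1.5)/K,48)[:2],rr/s) for a,b,rr in h[0][:6]]
    hsv=cv2.cvtColor(im,cv2.COLOR_BGR2HSV); gm=cv2.inRange(hsv,(12,100,60),(32,255,255))
    k=np.zeros_like(gm); k[y0:y1,x0:x1]=gm[y0:y1,x0:x1]
    n,l,st,c=cv2.connectedComponentsWithStats(k)
    shoes=[ray(d,*c[i],51)[:2] for i in range(1,n) if st[i,4]>60]
    res=[]
    for W,_ in best['wide']:
        for N,_ in best['narrow']:
            L=np.linalg.norm(W-N)
            if abs(L-44)>3: continue
            yaw=np.arctan2(*(W-N)[::-1])-np.pi/2; ex=np.array([np.cos(yaw),np.sin(yaw)]); A=(W+N)/2
            for S in shoes:
                v=S-A; rr=np.linalg.norm(v)
                if abs(rr-60)<5: res.append((abs(L-44)+abs(rr-60),dict(W=W.round(1),N=N.round(1),L=L.round(1),yaw=np.degrees(yaw).round(2),arc=A.round(1),org=(A+30*ex).round(1),shoe=S.round(1),r=rr.round(1),th=(np.arctan2(v[1],v[0])-yaw+.8).round(3))))
    return [r for _,r in sorted(res,key=lambda q:q[0])[:2]] or (best,shoes)
E
python3 - <<'E'
from unit import *
d=np.load('pics/w2.npy',allow_pickle=True).item(); t=np.load('pics/top0.npy',allow_pickle=True).item();w=np.load('pics/w1.npy',allow_pickle=True).item()
P=lambda u,v:ray(d,u,v,40)[:2]
q=[P(*a) for a in((189,68),(316,71.5),(309,172),(190.5,170))]; print(np.mean(q,0),[ (np.linalg.norm(q[i]-q[i-1]),np.degrees(np.arctan2(*(q[i]-q[i-1])[::-1]))) for i in range(4)])
for g in((451,264),(578,83)):
    for n,x in(('w2',d),('w1',w),('top',t)): print(n,unit(x,g))
print(unit(t,(459,-151)))
E
```

```text
[452.93396286 265.36778617] [(np.float64(102.97820230702104), np.float64(177.71866397839463)), (np.float64(125.57272472800562), np.float64(88.69526330236769)), (np.float64(101.9619383980635), np.float64(-0.4440869619521249)), (np.float64(128.86340053305793), np.float64(-90.85441309501844))]
w2 [{'W': array([421.9, 284.7]), 'N': array([425.3, 242.9]), 'L': np.float64(41.9), 'yaw': np.float64(4.63), 'arc': array([423.6, 263.8]), 'org': array([453.5, 266.2]), 'shoe': array([463.4, 221.8]), 'r': np.float64(57.8), 'th': np.float64(-0.093)}, {'W': array([421.6, 242.9]), 'N': array([431.5, 288.8]), 'L': np.float64(47.0), 'yaw': np.float64(-192.26), 'arc': array([426.5, 265.9]), 'org': array([397.2, 272.3]), 'shoe': array([463.4, 221.8]), 'r': np.float64(57.5), 'th': np.float64(3.281)}]
w1 [{'W': array([428.7, 286.5]), 'N': array([427. , 242.9]), 'L': np.float64(43.6), 'yaw': np.float64(-2.13), 'arc': array([427.8, 264.7]), 'org': array([457.8, 263.6]), 'shoe': array([464.1, 222.1]), 'r': np.float64(55.9), 'th': np.float64(-0.029)}]
top [{'W': array([422.8, 287.5]), 'N': array([421.6, 243.6]
[... 499 characters left out ...]
]), 'L': np.float64(42.2), 'yaw': np.float64(18.67), 'arc': array([554.9,  81.1]), 'org': array([583.3,  90.7]), 'shoe': array([608.9,  55.7]), 'r': np.float64(59.7), 'th': np.float64(0.034)}]
top [{'W': array([545.9,  96.1]), 'N': array([560.9,  55.2]), 'L': np.float64(43.6), 'yaw': np.float64(20.24), 'arc': array([553.4,  75.6]), 'org': array([581.5,  86. ]), 'shoe': array([609.2,  54.6]), 'r': np.float64(59.6), 'th': np.float64(0.087)}]
[{'W': array([ 431.2, -127.9]), 'N': array([ 430.6, -172.8]), 'L': np.float64(44.9), 'yaw': np.float64(-0.66), 'arc': array([ 430.9, -150.3]), 'org': array([ 460.9, -150.7]), 'shoe': array([ 474.3, -189.6]), 'r': np.float64(58.5), 'th': np.float64(0.076)}]
```

Request:
{"api": "servo_tool", "payload": {"increments": [[-1.5, -1.3, 0, 0, 0, 0, -1], [-3.2, -2.8, -0.5, 0, 0, 0, -1], [-4.3, -3.8, -1.2, 0, 0, 0, -1], [-4.81, -4.2, -2.0, 0, 0, 0, -1], [-4.81, -4.2, -2.1, 0, 0, 0, -1], [-4.81, -4.2, -2.1, 0, 0, 0, -1], [-4.81, -4.2, -2.1, 0, 0, 0, -1], [-4.81, -4.2, -2.1, 0, 0, 0, -1]]}}

```text
t: 5.42
ee_pos: [463.6, 222.1, 165.4]
orientation: [-0.007, 3.14, 0.001]
ft_force: [0.1, 0.3, -0.9]
width: 17.9
grasp_force: 30.0
```

```bash
python3 - <<'E'
from unit import *
d=shot('wrist'); T=T_tool();t=(T@np.array([0,0,96,1]))[:3]; print('tip',t,proj(d,t)); print(ctrl.get_obs()['ft_force'])
u,v=proj(d,t).astype(int)
cv2.imwrite('pics/c3.png',cv2.resize(d['image'][:,:,::-1][v-60:v+40,u-70:u+70],None,fx=5,fy=5,interpolation=cv2.INTER_CUBIC)); print(u,v)
print(unit(d,(452.5,265)))
E
```

```text
tip [463.50985659 222.05460876  69.37874352] [249.45363962 190.9358789 ]
[ 0.71569272 -0.36471811 -0.52234932]
249 190
[{'W': array([423.5, 283.8]), 'N': array([421.5, 242.5]), 'L': np.float64(41.3), 'yaw': np.float64(-2.75), 'arc': array([422.5, 263.2]), 'org': array([452.4, 261.7]), 'shoe': array([461.4, 221.4]), 'r': np.float64(57.0), 'th': np.float64(0.027)}, {'W': array([420.5, 242.3]), 'N': array([429.2, 284.2]), 'L': np.float64(42.8), 'yaw': np.float64(-191.73), 'arc': array([424.9, 263.2]), 'org': array([395.5, 269.3]), 'shoe': array([461.4, 221.4]), 'r': np.float64(55.5), 'th': np.float64(3.293)}]
```

View pics/c3.png

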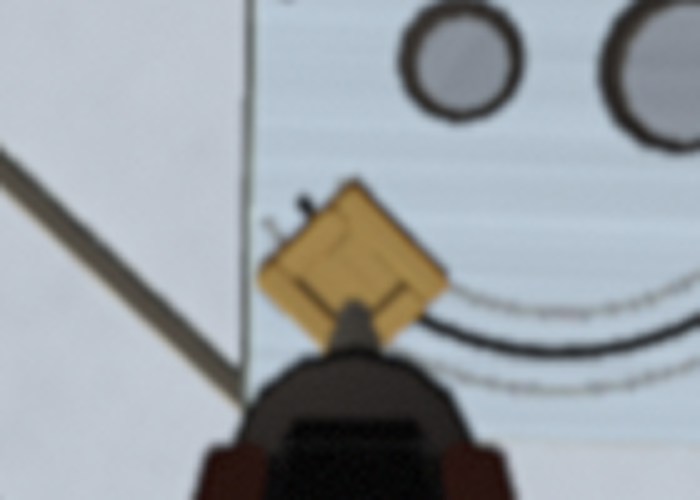

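```bash
python3 - <<'E'
from unit import *
d=shot('wrist'); T=T_tool();t=(T@np.array([0,0,96,1]))[:3]; print(t)
P=lambda x,y,z:ray(d,179+x/5,130+y/5,z).round(1)
print(P(352.5,277.5,53.5),P(258,275,53.5),P(447,280,53.5),P(355,180,53.5),P(355,180,45))
print('discs N,W',P(461,62,48),P(690,70,48),P(250,200,40))
E
```

```text
[463.22454004 221.90982637  69.26542657]
[462.5 222.   53.5] [462.1 203.6  53.5] [463.  240.5  53.5] [443.1 222.4  53.5] [444.9 222.5  45. ]
discs N,W [421.2 242.6  48. ] [422.5 286.5  48. ] [450.1 201.3  40. ]
```

Request:
{"api": "servo_tool", "payload": {"increments": [[0, 0, -0.6, 0, 0, 0, -1], [0, 0, -1.2, 0, 0, 0, -1], [0, 0, -1.7, 0, 0, 0, -1], [0, 0, -2.1, 0, 0, 0, -1], [0, 0, -2.2, 0, 0, 0, -1], [0, 0, -2.2, 0, 0, 0, -1], [0, 0, -2.2, 0, 0, 0, -1]]}}

```text
t: 6.1
ee_pos: [462.4, 221.3, 142.9]
orientation: [0.006, -3.141, 0.0]
ft_force: [-1.0, -0.0, -1.0]
width: 17.8
grasp_force: 30.0
```

```bash
cat > arc.py <<'E'
from h import *
import sys
def arc(A,th0,th1,start,n=20,r=60):
    a=np.radians(np.linspace(th0,th1,n+1)[1:]); p=np.c_[A[0]+r*np.cos(a),A[1]+r*np.sin(a)]-start
    print('step mm',np.linalg.norm(np.diff(p,axis=0),axis=1).max()); print([[*(q/10).round(2).tolist(),0,0,0,0,-1] for q in p])
E
python3 - <<'E'
from arc import *
T=T_tool();t=(T@np.array([0,0,96,1]))[:3]; o=ctrl.get_obs();print(t,o['ft_force'],o['width'])
A=(422.2,265)
th=np.degrees(np.arctan2(t[1]-A[1],t[0]-A[0])); print(th)
arc(A,th,th+45,t[:2]);
E
```

```text
[462.36574399 221.33330995  46.86830924] [-0.96690838 -0.02054039 -0.96828519] 17.754839185588555
-47.39135304025385
step mm 2.356043095275426
[[0.22, 0.11, 0, 0, 0, 0, -1], [0.38, 0.28, 0, 0, 0, 0, -1], [0.54, 0.46, 0, 0, 0, 0, -1], [0.69, 0.64, 0, 0, 0, 0, -1], [0.83, 0.83, 0, 0, 0, 0, -1], [0.96, 1.02, 0, 0, 0, 0, -1], [1.09, 1.22, 0, 0, 0, 0, -1], [1.21, 1.42, 0, 0, 0, 0, -1], [1.32, 1.63, 0, 0, 0, 0, -1], [1.43, 1.84, 0, 0, 0, 0, -1], [1.52, 2.06, 0, 0, 0, 0, -1], [1.61, 2.28, 0, 0, 0, 0, -1], [1.69, 2.5, 0, 0, 0, 0, -1], [1.75, 2.72, 0, 0, 0, 0, -1], [1.81, 2.95, 0, 0, 0, 0, -1], [1.87, 3.18, 0, 0, 0, 0, -1], [1.91, 3.41, 0, 0, 0, 0, -1], [1.94, 3.65, 0, 0, 0, 0, -1], [1.96, 3.88, 0, 0, 0, 0, -1], [1.98, 4.12, 0, 0, 0, 0, -1]]
```

```bash
python3 - <<'E'
from arc import *
arc((422.2,265),-46.7,-15,np.array([463.2,221.5]))
E
```

```text
step mm 1.6597551942693758
[[0.13, 0.1, 0, 0, 0, 0, -1], [0.25, 0.22, 0, 0, 0, 0, -1], [0.36, 0.34, 0, 0, 0, 0, -1], [0.47, 0.46, 0, 0, 0, 0, -1], [0.58, 0.59, 0, 0, 0, 0, -1], [0.68, 0.72, 0, 0, 0, 0, -1], [0.78, 0.86, 0, 0, 0, 0, -1], [0.87, 0.99, 0, 0, 0, 0, -1], [0.96, 1.13, 0, 0, 0, 0, -1], [1.05, 1.27, 0, 0, 0, 0, -1], [1.13, 1.42, 0, 0, 0, 0, -1], [1.21, 1.56, 0, 0, 0, 0, -1], [1.29, 1.71, 0, 0, 0, 0, -1], [1.36, 1.86, 0, 0, 0, 0, -1], [1.43, 2.01, 0, 0, 0, 0, -1], [1.49, 2.17, 0, 0, 0, 0, -1], [1.55, 2.32, 0, 0, 0, 0, -1], [1.6, 2.48, 0, 0, 0, 0, -1], [1.65, 2.64, 0, 0, 0, 0, -1], [1.7, 2.8, 0, 0, 0, 0, -1]]
```

Request:
{"api": "servo_tool", "payload": {"increments": [[0.13, 0.1, 0, 0, 0, 0, -1], [0.25, 0.22, 0, 0, 0, 0, -1], [0.36, 0.34, 0, 0, 0, 0, -1], [0.47, 0.46, 0, 0, 0, 0, -1], [0.58, 0.59, 0, 0, 0, 0, -1], [0.68, 0.72, 0, 0, 0, 0, -1], [0.78, 0.86, 0, 0, 0, 0, -1], [0.87, 0.99, 0, 0, 0, 0, -1], [0.96, 1.13, 0, 0, 0, 0, -1], [1.05, 1.27, 0, 0, 0, 0, -1], [1.13, 1.42, 0, 0, 0, 0, -1], [1.21, 1.56, 0, 0, 0, 0, -1], [1.29, 1.71, 0, 0, 0, 0, -1], [1.36, 1.86, 0, 0, 0, 0, -1], [1.43, 2.01, 0, 0, 0, 0, -1], [1.49, 2.17, 0, 0, 0, 0, -1], [1.55, 2.32, 0, 0, 0, 0, -1], [1.6, 2.48, 0, 0, 0, 0, -1], [1.65, 2.64, 0, 0, 0, 0, -1], [1.7, 2.8, 0, 0, 0, 0, -1]]}}

```text
t: 7.77
ee_pos: [479.4, 249.5, 142.9]
orientation: [0.006, -3.142, 0.0]
ft_force: [-1.9, -2.0, -1.0]
width: 18.0
grasp_force: 30.0
```

```bash
python3 - <<'E'
from arc import *
for _ in range(1):
    T=T_tool();t=(T@np.array([0,0,96,1]))[:3]; o=ctrl.get_obs();print(t,o['ft_force'],o['moment'],o['width'])
A=np.array((422.2,265)); print(np.linalg.norm(t[:2]-A),np.degrees(np.arctan2(*(t[:2]-A)[::-1])))
arc(A,-15,16,A+60*np.array([np.cos(np.radians(-15)),np.sin(np.radians(-15))]))
arc(A,16,44,A+60*np.array([np.cos(np.radians(16)),np.sin(np.radians(16))]))
E
```

```text
[479.40890444 249.43975123  46.9360648 ] [-1.87596851 -1.9773671  -0.9910745 ] [-0.41439519  0.60452056  0.01643952] 17.97386577467306
59.287267513595644 -15.215792154619184
step mm 1.6231067091377176
[[0.04, 0.16, 0, 0, 0, 0, -1], [0.08, 0.32, 0, 0, 0, 0, -1], [0.11, 0.47, 0, 0, 0, 0, -1], [0.13, 0.63, 0, 0, 0, 0, -1], [0.16, 0.8, 0, 0, 0, 0, -1], [0.17, 0.96, 0, 0, 0, 0, -1], [0.19, 1.12, 0, 0, 0, 0, -1], [0.2, 1.28, 0, 0, 0, 0, -1], [0.2, 1.44, 0, 0, 0, 0, -1], [0.2, 1.61, 0, 0, 0, 0, -1], [0.2, 1.77, 0, 0, 0, 0, -1], [0.19, 1.93, 0, 0, 0, 0, -1], [0.18, 2.09, 0, 0, 0, 0, -1], [0.16, 2.25, 0, 0, 0, 0, -1], [0.14, 2.41, 0, 0, 0, 0, -1], [0.12, 2.57, 0, 0, 0, 0, -1], [0.09, 2.73, 0, 0, 0, 0, -1], [0.05, 2.89, 0, 0, 0, 0, -1], [0.01, 3.05, 0, 0, 0, 0, -1], [-0.03, 3.21, 0, 0, 0, 0, -1]]
step mm 1.4660401002296874
[[-0.04, 0.14, 0, 0, 0, 0, -1], [-0.09, 0.28, 0, 0, 0, 0, -1], [-0.14, 0.42, 0, 0, 0, 0, -1], [-0.19, 0.55, 0, 0, 0, 0, -1], [-0.24, 0.69, 0, 0, 0, 0, -1], [-0.3, 0.82, 0, 0, 0, 0, -1], [-0.37, 0.96, 0, 0, 0, 0, -1], [-0.43, 1.09, 0, 0, 0, 0, -1], [-0.5, 1.22, 0, 0, 0, 0, -1], [-0.57, 1.35, 0, 0, 0, 0, -1], [-0.65, 1.47, 0, 0, 0, 0, -1], [-0.72, 1.6, 0, 0, 0, 0, -1], [-0.81, 1.72, 0, 0, 0, 0, -1], [-0.89, 1.84, 0, 0, 0, 0, -1], [-0.98, 1.96, 0, 0, 0, 0, -1], [-1.07, 2.07, 0, 0, 0, 0, -1], [-1.16, 2.19, 0, 0, 0, 0, -1], [-1.25, 2.3, 0, 0, 0, 0, -1], [-1.35, 2.41, 0, 0, 0, 0, -1], [-1.45, 2.51, 0, 0, 0, 0, -1]]
```

Shoe is being pushed with about 2 N. I'll continue.

Request:
{"api": "servo_tool", "payload": {"increments": [[0.04, 0.16, 0, 0, 0, 0, -1], [0.08, 0.32, 0, 0, 0, 0, -1], [0.11, 0.47, 0, 0, 0, 0, -1], [0.13, 0.63, 0, 0, 0, 0, -1], [0.16, 0.8, 0, 0, 0, 0, -1], [0.17, 0.96, 0, 0, 0, 0, -1], [0.19, 1.12, 0, 0, 0, 0, -1], [0.2, 1.28, 0, 0, 0, 0, -1], [0.2, 1.44, 0, 0, 0, 0, -1], [0.2, 1.61, 0, 0, 0, 0, -1], [0.2, 1.77, 0, 0, 0, 0, -1], [0.19, 1.93, 0, 0, 0, 0, -1], [0.18, 2.09, 0, 0, 0, 0, -1], [0.16, 2.25, 0, 0, 0, 0, -1], [0.14, 2.41, 0, 0, 0, 0, -1], [0.12, 2.57, 0, 0, 0, 0, -1], [0.09, 2.73, 0, 0, 0, 0, -1], [0.05, 2.89, 0, 0, 0, 0, -1], [0.01, 3.05, 0, 0, 0, 0, -1], [-0.03, 3.21, 0, 0, 0, 0, -1]]}}

```text
t: 9.43
ee_pos: [479.1, 281.6, 143.0]
orientation: [-0.007, 3.141, -0.0]
ft_force: [-1.2, -2.6, -1.5]
width: 17.9
grasp_force: 30.0
```

Request:
{"api": "servo_tool", "payload": {"increments": [[-0.04, 0.14, 0, 0, 0, 0, -1], [-0.09, 0.28, 0, 0, 0, 0, -1], [-0.14, 0.42, 0, 0, 0, 0, -1], [-0.19, 0.55, 0, 0, 0, 0, -1], [-0.24, 0.69, 0, 0, 0, 0, -1], [-0.3, 0.82, 0, 0, 0, 0, -1], [-0.37, 0.96, 0, 0, 0, 0, -1], [-0.43, 1.09, 0, 0, 0, 0, -1], [-0.5, 1.22, 0, 0, 0, 0, -1], [-0.57, 1.35, 0, 0, 0, 0, -1], [-0.65, 1.47, 0, 0, 0, 0, -1], [-0.72, 1.6, 0, 0, 0, 0, -1], [-0.81, 1.72, 0, 0, 0, 0, -1], [-0.89, 1.84, 0, 0, 0, 0, -1], [-0.98, 1.96, 0, 0, 0, 0, -1], [-1.07, 2.07, 0, 0, 0, 0, -1], [-1.16, 2.19, 0, 0, 0, 0, -1], [-1.25, 2.3, 0, 0, 0, 0, -1], [-1.35, 2.41, 0, 0, 0, 0, -1], [-1.45, 2.51, 0, 0, 0, 0, -1]]}}

```text
t: 11.1
ee_pos: [464.5, 306.7, 143.0]
orientation: [-0.007, 3.141, 0.0]
ft_force: [-0.7, -2.9, -0.5]
width: 18.2
grasp_force: 30.0
```

```bash
python3 - <<'E'
from arc import *
T=T_tool();t=(T@np.array([0,0,96,1]))[:3]; o=ctrl.get_obs();print(t,o['ft_force'],o['moment'],o['width'])
A=np.array((422.2,265)); print(np.linalg.norm(t[:2]-A),np.degrees(np.arctan2(*(t[:2]-A)[::-1])))
arc(A,44,52,A+60*np.array([np.cos(np.radians(44)),np.sin(np.radians(44))]),12)
E
```

```text
[464.53418784 306.68990071  47.00854079] [-0.67875243 -2.91337028 -0.46577874] [-0.75142622  0.0269277  -0.01474108] 18.170263106065942
59.41574943282902 44.5606711064149
step mm 0.6981277625993028
[[-0.05, 0.05, 0, 0, 0, 0, -1], [-0.1, 0.1, 0, 0, 0, 0, -1], [-0.15, 0.15, 0, 0, 0, 0, -1], [-0.2, 0.2, 0, 0, 0, 0, -1], [-0.25, 0.24, 0, 0, 0, 0, -1], [-0.3, 0.29, 0, 0, 0, 0, -1], [-0.35, 0.34, 0, 0, 0, 0, -1], [-0.41, 0.38, 0, 0, 0, 0, -1], [-0.46, 0.43, 0, 0, 0, 0, -1], [-0.51, 0.47, 0, 0, 0, 0, -1], [-0.57, 0.52, 0, 0, 0, 0, -1], [-0.62, 0.56, 0, 0, 0, 0, -1]]
```

Request:
{"api": "servo_tool", "payload": {"increments": [[-0.05, 0.05, 0, 0, 0, 0, -1], [-0.1, 0.1, 0, 0, 0, 0, -1], [-0.15, 0.15, 0, 0, 0, 0, -1], [-0.2, 0.2, 0, 0, 0, 0, -1], [-0.25, 0.24, 0, 0, 0, 0, -1], [-0.3, 0.29, 0, 0, 0, 0, -1], [-0.35, 0.34, 0, 0, 0, 0, -1], [-0.41, 0.38, 0, 0, 0, 0, -1]]}}

```text
t: 11.77
ee_pos: [460.8, 310.2, 143.0]
orientation: [-0.007, 3.141, -0.001]
ft_force: [2.4, -4.1, -1.6]
width: 17.9
grasp_force: 30.0
```

Request:
{"api": "servo_tool", "payload": {"increments": [[-0.05, 0.05, 0, 0, 0, 0, -1], [-0.1, 0.09, 0, 0, 0, 0, -1], [-0.16, 0.14, 0, 0, 0, 0, -1]]}}

```text
t: 12.02
ee_pos: [459.8, 311.0, 143.1]
orientation: [-0.008, 3.14, -0.002]
ft_force: [4.5, -7.3, -2.0]
width: 17.4
grasp_force: 30.0
```

Request:
{"api": "servo_tool", "payload": {"increments": [[0.15, -0.15, 0, 0, 0, 0, -1], [0.3, -0.3, 0, 0, 0, 0, -1], [0.3, -0.3, 1.5, 0, 0, 0, -1], [0.3, -0.3, 3.5, 0, 0, 0, -1], [2, -1.5, 4.3, 0, 0, 0, -1], [4, -3, 4.3, 0, 0, 0, -1], [5.3, -4.5, 4.3, 0, 0, 0, -1], [5.3, -4.5, 4.3, 0, 0, 0, -1], [5.3, -4.5, 4.3, 0, 0, 0, -1], [5.3, -4.5, 4.3, 0, 0, 0, -1]]}}

```text
t: 12.85
ee_pos: [511.3, 267.2, 185.8]
orientation: [0.006, -3.141, -0.001]
ft_force: [-0.3, 0.7, -1.0]
width: 18.0
grasp_force: 30.0
```

```bash
python3 - <<'E'
from unit import *
d=shot('wrist','w4'); np.save('pics/w4.npy',d,allow_pickle=True)
T=T_tool();t=(T@np.array([0,0,96,1]))[:3]; print('tip',t,proj(d,t)); print(ctrl.get_obs()['ft_force'])
cv2.imwrite('pics/c4.png',cv2.resize(d['image'][:,:,::-1][50:190,170:340],None,fx=4.2,fy=4.2,interpolation=cv2.INTER_CUBIC))
E
```

```text
tip [511.04884672 267.31841697  89.777568  ] [249.68522593 190.95208172]
[-0.10063009  0.652759   -0.6470691 ]
```

View pics/c4.png

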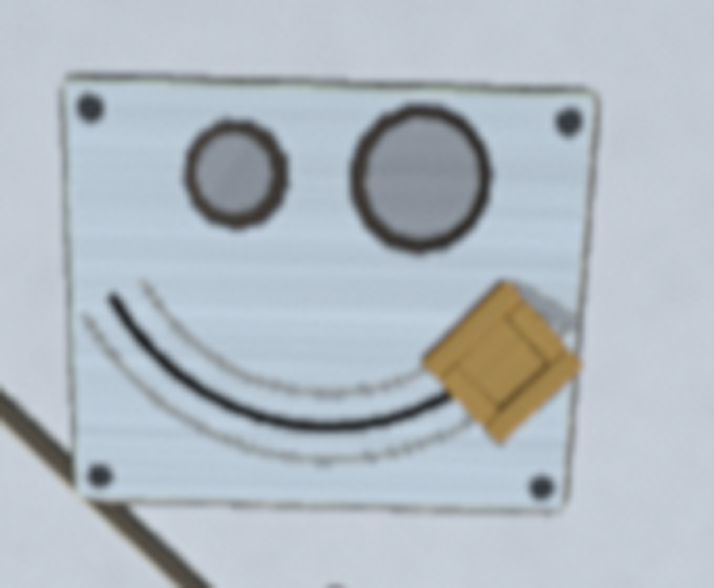

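```bash
python3 - <<'E'
from unit import *
d=np.load('pics/w4.npy',allow_pickle=True).item()
P=lambda x,y,z:ray(d,170+x/4.2,50+y/4.2,z)[:2]
W,N,S=P(421,178,48),P(236,174,48),P(502,363.5,53.5); print(W,N,S)
# screws at lid
q=[P(*a,40) for a in((90,108),(569,122),(541,488),(99,475))]; print(q,np.mean(q,0))
yaw=np.degrees(np.mean([np.arctan2(*(q[1]-q[0])[::-1]),np.arctan2(*(q[2]-q[3])[::-1])]))-90
A=np.mean(q,0)-30*np.array([np.cos(np.radians(yaw)),np.sin(np.radians(yaw))]); print(yaw,A,(W+N)/2)
for A in(A,(W+N)/2): v=S-A; print(np.linalg.norm(v),np.radians(np.degrees(np.arctan2(v[1],v[0]))-yaw)+.8)
E
```

```text
[422.66307564 287.204085  ] [421.93210464 244.06992856] [464.83948089 307.13843472]
[array([406.9551708 , 209.31745881]), array([409.64331207, 322.4879285 ]), array([497.83803795, 320.34309784]), array([494.82420005, 207.04877111])] [452.31518022 264.79931406]
-1.4422531575683593 [422.32468421 265.55439631] [422.29759014 265.63700678]
59.47049847258724 1.5995032479606395
59.432154515725315 1.5981907844504595
```

Shoe reads 1.60 rad, so the seam is closed. Next I press the wide point.

Request:
{"api": "servo_tool", "payload": {"increments": [[-3, 0.7, 0, 0, 0, 0, -1], [-6, 1.4, -1, 0, 0, 0, -1], [-8.83, 2.0, -2, 0, 0, 0, -1], [-8.83, 2.0, -3, 0, 0, 0, -1], [-8.83, 2.0, -3.6, 0, 0, 0, -1], [-8.83, 2.0, -3.9, 0, 0, 0, -1], [-8.83, 2.0, -4.1, 0, 0, 0, -1], [-8.83, 2.0, -4.3, 0, 0, 0, -1], [-8.83, 2.0, -4.5, 0, 0, 0, -1], [-8.83, 2.0, -4.6, 0, 0, 0, -1], [-8.83, 2.0, -4.65, 0, 0, 0, -1], [-8.83, 2.0, -4.65, 0, 0, 0, -1]]}}

```text
t: 13.9
ee_pos: [424.2, 286.9, 139.7]
orientation: [-0.006, 3.141, 0.001]
ft_force: [0.9, -0.2, 0.5]
width: 17.7
grasp_force: 30.0
```

```bash
cat > st.py <<'E'
from h import *
T=T_tool();t=(T@np.array([0,0,96,1]))[:3]; o=ctrl.get_obs();print(o['t'],t.round(2),o['ft_force'].round(2),o['moment'].round(2),round(o['width'],2))
E
python3 st.py
```

```text
13.9 [424.34 286.97  43.72] [ 0.86 -0.16  0.52] [ 0.14 -0.18 -0.04] 17.67
```

Request:
{"api": "servo_tool", "payload": {"increments": [[-0.1, 0, -0.05, 0, 0, 0, -1], [-0.1, 0, -0.1, 0, 0, 0, -1], [-0.1, 0, -0.15, 0, 0, 0, -1], [-0.1, 0, -0.15, 0, 0, 0, -1], [-0.1, 0, -0.15, 0, 0, 0, -1]]}}

```text
t: 14.32
ee_pos: [423.4, 287.0, 139.0]
orientation: [-0.007, 3.14, 0.001]
ft_force: [-0.2, -0.9, 8.2]
width: 17.8
grasp_force: 30.0
```

```bash
python3 st.py
```

```text
14.3167 [423.54 287.05  43.  ] [-0.21 -0.85  8.17] [-0.29 -0.14  0.01] 17.82
```

Request:
{"api": "servo_tool", "payload": {"increments": [[0, 0, 0.8, 0, 0, 0, -1], [0, 0, 1.6, 0, 0, 0, -1], [-0.05, -1.5, 1.6, 0, 0, 0, -1], [-0.07, -3, 1.6, 0, 0, 0, -1], [-0.1, -4.31, 1.6, 0, 0, 0, -1], [-0.1, -4.31, 1.2, 0, 0, 0, -1], [-0.1, -4.31, 0.8, 0, 0, 0, -1], [-0.1, -4.31, 0.6, 0, 0, 0, -1], [-0.1, -4.31, 0.4, 0, 0, 0, -1], [-0.1, -4.31, 0.2, 0, 0, 0, -1], [-0.1, -4.31, 0.1, 0, 0, 0, -1], [-0.1, -4.31, 0, 0, 0, 0, -1], [-0.1, -4.31, 0, 0, 0, 0, -1], [-0.1, -4.31, 0, 0, 0, 0, -1]]}}

```text
t: 15.48
ee_pos: [421.8, 243.9, 138.8]
orientation: [-0.008, 3.141, -0.0]
ft_force: [-4.3, -2.8, 12.9]
width: 17.9
grasp_force: 30.0
```

```bash
python3 st.py
```

```text
15.4833 [421.79 243.89  42.82] [-4.31 -2.75 12.93] [-0.87  0.66 -0.03] 17.89
```

Request:
{"api": "servo_tool", "payload": {"increments": [[0, 0, 1.5, 0, 0, 0, -1], [0, 0, 4, 0, 0, 0, -1], [0, -1.5, 6, 0, 0, 0, -1], [2, -4, 7, 0, 0, 0, -1], [5, -6, 7, 0, 0, 0, -1], [8, -8, 7, 0, 0, 0, -1], [11, -10, 7, 0, 0, 0, -1], [14, -12, 7, 0, 0, 0, -1], [17, -13.5, 6.5, 0, 0, 0, -1], [20, -15, 5.5, 0, 0, 0, -1], [21.8, -15.6, 4.8, 0, 0, 0, -1], [21.8, -15.6, 4.8, 0, 0, 0, -1], [21.8, -15.6, 4.8, 0, 0, 0, -1], [21.8, -15.6, 4.8, 0, 0, 0, -1], [21.8, -15.6, 4.8, 0, 0, 0, -1]]}}

```text
t: 16.73
ee_pos: [638.6, 88.4, 186.2]
orientation: [0.008, -3.141, -0.0]
ft_force: [-0.6, -0.1, -0.9]
width: 18.0
grasp_force: 30.0
```

```bash
python3 st.py; python3 - <<'E'
from unit import *
d=shot('wrist','w5'); np.save('pics/w5.npy',d,allow_pickle=True)
c=proj(d,[581,87,40]).astype(int); print(c)
cv2.imwrite('pics/c5.png',cv2.resize(d['image'][:,:,::-1][c[1]-70:c[1]+70,c[0]-85:c[0]+85],None,fx=4.2,fy=4.2,interpolation=cv2.INTER_CUBIC))
E
```

```text
16.7333 [638.58  88.46  90.21] [-0.64 -0.08 -0.95] [-0.02  0.04  0.06] 17.99
[248 124]
```

View pics/c5.png

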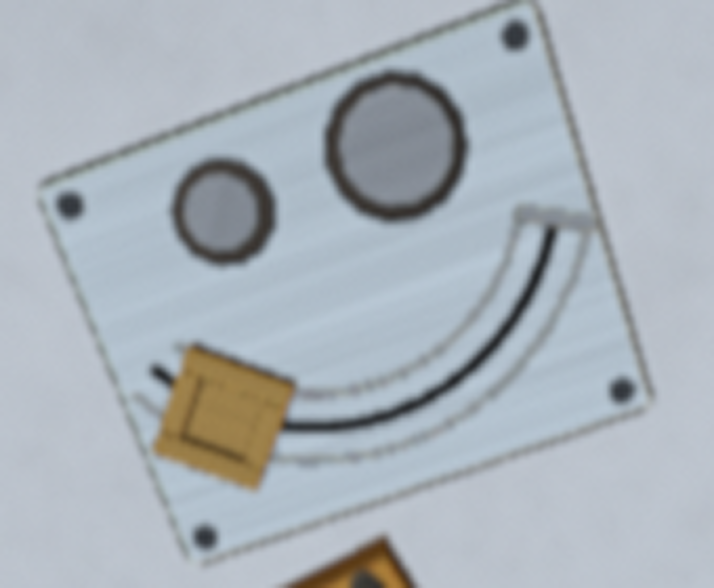

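```bash
cat > pose.py <<'E'
from arc import *
def pose(f,c,scr,N,W,S):
    d=np.load(f,allow_pickle=True).item()
    P=lambda q,z:ray(d,c[0]-85+q[0]/4.2,c[1]-70+q[1]/4.2,z)[:2]
    q=[P(a,40) for a in scr]; W,N,S=P(W,48),P(N,48),P(S,53.5)
    yaw=np.mean([np.arctan2(*(q[1]-q[0])[::-1]),np.arctan2(*(q[2]-q[3])[::-1])])-np.pi/2
    A1=np.mean(q,0)-30*np.array([np.cos(yaw),np.sin(yaw)]); A=(A1+(W+N)/2)/2
    print('W',W,'N',N,np.linalg.norm(W-N),'S',S,'yaw',np.degrees(yaw),np.degrees(np.arctan2(*(W-N)[::-1]))-90,'A',A1,(W+N)/2)
    v=S-A; th=np.arctan2(v[1],v[0]); print('r',np.linalg.norm(v),'theta',th-yaw+.8,'dir deg',np.degrees(th),'stop deg',np.degrees(yaw+.8)); return A
E
python3 - <<'E'
from pose import *
pose('pics/w5.npy',(248,124),((70,205),(515,36),(622,391),(205,538)),(223,212),(396,146),(225,417.5))
E
```

```text
W [546.6966565  95.6073232] N [561.65288111  54.93979183] 43.33055229994573 S [609.56080483  54.73131164] yaw 19.961649670469743 20.191916945096708 A [554.31542344  75.03911202] [554.1747688   75.27355752]
r 58.96616995978325 theta 0.09788822911131456 dir deg -20.266391547908153 stop deg 65.7982732809356
```

Request:
{"api": "servo_tool", "payload": {"increments": [[-1, -1.2, 0, 0, 0, 0, -1], [-2.1, -2.5, -0.5, 0, 0, 0, -1], [-2.85, -3.4, -1.3, 0, 0, 0, -1], [-2.85, -3.4, -2.1, 0, 0, 0, -1], [-2.85, -3.4, -2.1, 0, 0, 0, -1], [-2.85, -3.4, -2.1, 0, 0, 0, -1], [-2.85, -3.4, -2.1, 0, 0, 0, -1]]}}

```text
t: 17.37
ee_pos: [611.7, 54.2, 165.1]
orientation: [-0.007, 3.141, 0.0]
ft_force: [-0.5, 0.5, -0.8]
width: 18.1
grasp_force: 30.0
```

```bash
python3 st.py;python3 - <<'E'
from arc import *
A=np.array((554.25,75.15));f=lambda a:A+59.7*np.array([np.cos(np.radians(a)),np.sin(np.radians(a))])
print(f(-20.3))
for a,b,n in((-20.3,11,20),(11,42,20),(42,65,16)): arc(A,a,b,f(a),n,59.7)
E
```

```text
17.3667 [611.75  54.21  69.1 ] [-0.47  0.48 -0.8 ] [ 0.01 -0.02 -0.  ] 18.14
[610.2419694  54.4379416]
step mm 1.6306191553983769
[[0.05, 0.15, 0, 0, 0, 0, -1], [0.1, 0.31, 0, 0, 0, 0, -1], [0.15, 0.47, 0, 0, 0, 0, -1], [0.19, 0.62, 0, 0, 0, 0, -1], [0.23, 0.78, 0, 0, 0, 0, -1], [0.26, 0.94, 0, 0, 0, 0, -1], [0.29, 1.1, 0, 0, 0, 0, -1], [0.32, 1.26, 0, 0, 0, 0, -1], [0.34, 1.42, 0, 0, 0, 0, -1], [0.35, 1.59, 0, 0, 0, 0, -1], [0.36, 1.75, 0, 0, 0, 0, -1], [0.37, 1.91, 0, 0, 0, 0, -1], [0.37, 2.08, 0, 0, 0, 0, -1], [0.37, 2.24, 0, 0, 0, 0, -1], [0.36, 2.4, 0, 0, 0, 0, -1], [0.35, 2.56, 0, 0, 0, 0, -1], [0.33, 2.73, 0, 0, 0, 0, -1], [0.31, 2.89, 0, 0, 0, 0, -1], [0.29, 3.05, 0, 0, 0, 0, -1], [0.26, 3.21, 0, 0, 0, 0, -1]]
step mm 1.6149911755920525
[[-0.03, 0.16, 0, 0, 0, 0, -1], [-0.07, 0.32, 0, 0, 0, 0, -1], [-0.11, 0.47, 0, 0, 0, 0, -1], [-0.16, 0.63, 0, 0, 0, 0, -1], [-0.21, 0.78, 0, 0, 0, 0, -1], [-0.26, 0.93, 0, 0, 0, 0, -1], [-0.32, 1.08, 0, 0, 0, 0, -1], [-0.38, 1.23, 0, 0, 0, 0, -1], [-0.45, 1.38, 0, 0, 0, 0, -1], [-0.52, 1.52, 0, 0, 0, 0, -1], [-0.59, 1.67, 0, 0, 0, 0, -1], [-0.67, 1.81, 0, 0, 0, 0, -1], [-0.75, 1.95, 0, 0, 0, 0, -1], [-0.84, 2.09, 0, 0, 0, 0, -1], [-0.93, 2.22, 0, 0, 0, 0, -1], [-1.02, 2.35, 0, 0, 0, 0, -1], [-1.11, 2.48, 0, 0, 0, 0, -1], [-1.21, 2.61, 0, 0, 0, 0, -1], [-1.32, 2.73, 0, 0, 0, 0, -1], [-1.42, 2.86, 0, 0, 0, 0, -1]]
step mm 1.4977804634791836
[[-0.1, 0.11, 0, 0, 0, 0, -1], [-0.21, 0.22, 0, 0, 0, 0, -1], [-0.31, 0.32, 0, 0, 0, 0, -1], [-0.42, 0.42, 0, 0, 0, 0, -1], [-0.53, 0.52, 0, 0, 0, 0, -1], [-0.65, 0.62, 0, 0, 0, 0, -1], [-0.77, 0.71, 0, 0, 0, 0, -1], [-0.89, 0.8, 0, 0, 0, 0, -1], [-1.01, 0.89, 0, 0, 0, 0, -1], [-1.13, 0.98, 0, 0, 0, 0, -1], [-1.26, 1.06, 0, 0, 0, 0, -1], [-1.38, 1.14, 0, 0, 0, 0, -1], [-1.51, 1.21, 0, 0, 0, 0, -1], [-1.65, 1.28, 0, 0, 0, 0, -1], [-1.78, 1.35, 0, 0, 0, 0, -1], [-1.91, 1.42, 0, 0, 0, 0, -1]]
```

Request:
{"api": "servo_tool", "payload": {"increments": [[-0.1, 0, -0.6, 0, 0, 0, -1], [-0.1, 0, -1.2, 0, 0, 0, -1], [-0.1, 0, -1.7, 0, 0, 0, -1], [-0.1, 0, -2.1, 0, 0, 0, -1], [-0.1, 0, -2.2, 0, 0, 0, -1], [-0.1, 0, -2.2, 0, 0, 0, -1], [-0.1, 0, -2.2, 0, 0, 0, -1]]}}

```text
t: 17.95
ee_pos: [610.1, 53.7, 142.9]
orientation: [0.006, -3.141, -0.0]
ft_force: [-0.1, -1.0, -0.1]
width: 17.4
grasp_force: 30.0
```

Request:
{"api": "servo_tool", "payload": {"increments": [[0.05, 0.15, 0, 0, 0, 0, -1], [0.1, 0.31, 0, 0, 0, 0, -1], [0.15, 0.47, 0, 0, 0, 0, -1], [0.19, 0.62, 0, 0, 0, 0, -1]]}}

```text
t: 18.28
ee_pos: [612.0, 59.7, 143.2]
orientation: [-0.007, 3.141, -0.001]
ft_force: [-0.5, -2.1, -0.5]
width: 17.6
grasp_force: 30.0
```

```bash
python3 st.py
```

```text
18.2833 [612.05  59.68  47.17] [-0.51 -2.06 -0.47] [-0.5   0.14 -0.01] 17.63
```

Request:
{"api": "servo_tool", "payload": {"increments": [[0.04, 0.16, 0, 0, 0, 0, -1], [0.07, 0.32, 0, 0, 0, 0, -1], [0.1, 0.48, 0, 0, 0, 0, -1], [0.13, 0.64, 0, 0, 0, 0, -1], [0.15, 0.8, 0, 0, 0, 0, -1], [0.16, 0.97, 0, 0, 0, 0, -1], [0.17, 1.13, 0, 0, 0, 0, -1], [0.18, 1.29, 0, 0, 0, 0, -1], [0.18, 1.46, 0, 0, 0, 0, -1], [0.18, 1.62, 0, 0, 0, 0, -1], [0.17, 1.78, 0, 0, 0, 0, -1], [0.16, 1.94, 0, 0, 0, 0, -1], [0.14, 2.11, 0, 0, 0, 0, -1], [0.12, 2.27, 0, 0, 0, 0, -1], [0.1, 2.43, 0, 0, 0, 0, -1], [0.07, 2.59, 0, 0, 0, 0, -1]]}}

```text
t: 19.62
ee_pos: [612.6, 85.9, 142.9]
orientation: [0.006, -3.141, 0.0]
ft_force: [-1.4, -3.6, -0.8]
width: 17.9
grasp_force: 30.0
```

Request:
{"api": "servo_tool", "payload": {"increments": [[-0.03, 0.16, 0, 0, 0, 0, -1], [-0.07, 0.32, 0, 0, 0, 0, -1], [-0.11, 0.47, 0, 0, 0, 0, -1], [-0.16, 0.63, 0, 0, 0, 0, -1], [-0.21, 0.78, 0, 0, 0, 0, -1], [-0.26, 0.93, 0, 0, 0, 0, -1], [-0.32, 1.08, 0, 0, 0, 0, -1], [-0.38, 1.23, 0, 0, 0, 0, -1], [-0.45, 1.38, 0, 0, 0, 0, -1], [-0.52, 1.52, 0, 0, 0, 0, -1], [-0.59, 1.67, 0, 0, 0, 0, -1], [-0.67, 1.81, 0, 0, 0, 0, -1], [-0.75, 1.95, 0, 0, 0, 0, -1], [-0.84, 2.09, 0, 0, 0, 0, -1], [-0.93, 2.22, 0, 0, 0, 0, -1], [-1.02, 2.35, 0, 0, 0, 0, -1], [-1.11, 2.48, 0, 0, 0, 0, -1], [-1.21, 2.61, 0, 0, 0, 0, -1], [-1.32, 2.73, 0, 0, 0, 0, -1], [-1.42, 2.86, 0, 0, 0, 0, -1]]}}

```text
t: 21.28
ee_pos: [598.5, 114.4, 143.0]
orientation: [-0.006, 3.141, 0.0]
ft_force: [0.9, -2.0, -1.4]
width: 17.8
grasp_force: 30.0
```

Request:
{"api": "servo_tool", "payload": {"increments": [[-0.1, 0.11, 0, 0, 0, 0, -1], [-0.21, 0.22, 0, 0, 0, 0, -1], [-0.31, 0.32, 0, 0, 0, 0, -1], [-0.42, 0.42, 0, 0, 0, 0, -1], [-0.53, 0.52, 0, 0, 0, 0, -1], [-0.65, 0.62, 0, 0, 0, 0, -1], [-0.77, 0.71, 0, 0, 0, 0, -1], [-0.89, 0.8, 0, 0, 0, 0, -1], [-1.01, 0.89, 0, 0, 0, 0, -1], [-1.13, 0.98, 0, 0, 0, 0, -1], [-1.26, 1.06, 0, 0, 0, 0, -1], [-1.38, 1.14, 0, 0, 0, 0, -1], [-1.51, 1.21, 0, 0, 0, 0, -1], [-1.65, 1.28, 0, 0, 0, 0, -1], [-1.78, 1.35, 0, 0, 0, 0, -1], [-1.91, 1.42, 0, 0, 0, 0, -1]]}}

```text
t: 22.62
ee_pos: [579.3, 128.6, 143.0]
orientation: [-0.006, 3.141, 0.0]
ft_force: [1.0, -2.6, -0.4]
width: 17.5
grasp_force: 30.0
```

```bash
python3 st.py;python3 - <<'E'
from arc import *
A=np.array((554.25,75.15));f=lambda a:A+59.7*np.array([np.cos(np.radians(a)),np.sin(np.radians(a))])
t=(T_tool()@np.array([0,0,96,1]))[:2]-A; print(np.linalg.norm(t),np.degrees(np.arctan2(t[1],t[0])))
for a,b,n in((65,75,16),): arc(A,a,b,f(a),n,59.7)
E
```

```text
22.6167 [579.33 128.63  47.01] [ 1.03 -2.61 -0.44] [-0.69 -0.3   0.01] 17.52
59.065493676794304 64.87806048831031
step mm 0.6512227483991091
[[-0.06, 0.03, 0, 0, 0, 0, -1], [-0.12, 0.05, 0, 0, 0, 0, -1], [-0.18, 0.08, 0, 0, 0, 0, -1], [-0.24, 0.1, 0, 0, 0, 0, -1], [-0.3, 0.13, 0, 0, 0, 0, -1], [-0.36, 0.15, 0, 0, 0, 0, -1], [-0.42, 0.18, 0, 0, 0, 0, -1], [-0.48, 0.2, 0, 0, 0, 0, -1], [-0.54, 0.22, 0, 0, 0, 0, -1], [-0.6, 0.24, 0, 0, 0, 0, -1], [-0.67, 0.26, 0, 0, 0, 0, -1], [-0.73, 0.28, 0, 0, 0, 0, -1], [-0.79, 0.3, 0, 0, 0, 0, -1], [-0.85, 0.32, 0, 0, 0, 0, -1], [-0.92, 0.34, 0, 0, 0, 0, -1], [-0.98, 0.36, 0, 0, 0, 0, -1]]
```

Request:
{"api": "servo_tool", "payload": {"increments": [[-0.06, 0.03, 0, 0, 0, 0, -1], [-0.12, 0.05, 0, 0, 0, 0, -1], [-0.18, 0.08, 0, 0, 0, 0, -1], [-0.24, 0.1, 0, 0, 0, 0, -1], [-0.3, 0.13, 0, 0, 0, 0, -1], [-0.36, 0.15, 0, 0, 0, 0, -1], [-0.42, 0.18, 0, 0, 0, 0, -1], [-0.48, 0.2, 0, 0, 0, 0, -1]]}}

```text
t: 23.28
ee_pos: [574.5, 130.5, 143.0]
orientation: [-0.006, 3.142, -0.0]
ft_force: [1.1, -2.1, 0.4]
width: 17.9
grasp_force: 30.0
```

Request:
{"api": "servo_tool", "payload": {"increments": [[-0.06, 0.02, 0, 0, 0, 0, -1], [-0.12, 0.04, 0, 0, 0, 0, -1], [-0.19, 0.06, 0, 0, 0, 0, -1]]}}

```text
t: 23.53
ee_pos: [572.9, 131.1, 143.0]
orientation: [-0.007, 3.141, -0.0]
ft_force: [2.0, -3.5, -2.0]
width: 17.9
grasp_force: 30.0
```

Request:
{"api": "servo_tool", "payload": {"increments": [[-0.06, 0.02, 0, 0, 0, 0, -1], [-0.12, 0.04, 0, 0, 0, 0, -1], [-0.18, 0.06, 0, 0, 0, 0, -1]]}}

```text
t: 23.78
ee_pos: [572.1, 131.4, 143.2]
orientation: [-0.007, 3.139, -0.001]
ft_force: [5.6, -4.8, -4.2]
width: 17.5
grasp_force: 30.0
```

Request:
{"api": "servo_tool", "payload": {"increments": [[0.2, -0.08, 0, 0, 0, 0, -1], [0.4, -0.15, 0, 0, 0, 0, -1], [0.4, -0.15, 1.5, 0, 0, 0, -1], [0.4, -0.15, 3.5, 0, 0, 0, -1], [3, -1.5, 4.3, 0, 0, 0, -1], [5.5, -3, 4.3, 0, 0, 0, -1], [6.6, -4.3, 4.3, 0, 0, 0, -1], [6.6, -4.3, 4.3, 0, 0, 0, -1], [6.6, -4.3, 4.3, 0, 0, 0, -1], [6.6, -4.3, 4.3, 0, 0, 0, -1]]}}

```text
t: 24.62
ee_pos: [635.3, 88.9, 185.0]
orientation: [0.006, -3.139, -0.0]
ft_force: [-0.8, -1.0, -1.3]
width: 17.9
grasp_force: 30.0
```

```bash
python3 st.py; python3 - <<'E'
from unit import *
d=shot('wrist','w6'); np.save('pics/w6.npy',d,allow_pickle=True)
cv2.imwrite('pics/c6.png',cv2.resize(d['image'][:,:,::-1][54:194,163:333],None,fx=4.2,fy=4.2,interpolation=cv2.INTER_CUBIC))
E
```

```text
24.6167 [635.01  88.95  88.97] [-0.79 -1.03 -1.31] [ 0.    0.01 -0.04] 17.9
```

View pics/c6.png

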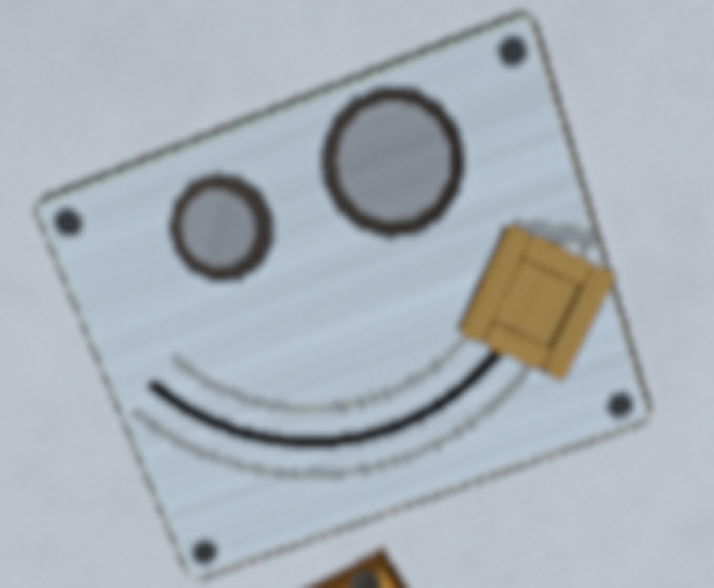

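```bash
python3 - <<'E'
from pose import *
pose('pics/w6.npy',(248,124),((68,222),(512,52),(620,405),(204,552)),(222,228),(393,162),(537,301))
E
```

```text
W [546.60720333  95.54115852] N [561.55726722  55.31545488] 42.914002879470885 S [577.81553262 129.65611095] yaw 20.032063878978654 20.387809923478713 A [554.21140088  75.0964637 ] [554.08223528  75.4283067 ]
r 59.320194282749036 theta 1.6107456300733216 dir deg 66.4843667408547 stop deg 65.86868748944451
```

Request:
{"api": "servo_tool", "payload": {"increments": [[-3, 0.3, 0, 0, 0, 0, -1], [-6, 0.5, -1, 0, 0, 0, -1], [-8.84, 0.66, -2, 0, 0, 0, -1], [-8.84, 0.66, -3, 0, 0, 0, -1], [-8.84, 0.66, -3.6, 0, 0, 0, -1], [-8.84, 0.66, -3.9, 0, 0, 0, -1], [-8.84, 0.66, -4.1, 0, 0, 0, -1], [-8.84, 0.66, -4.3, 0, 0, 0, -1], [-8.84, 0.66, -4.5, 0, 0, 0, -1], [-8.84, 0.66, -4.65, 0, 0, 0, -1], [-8.84, 0.66, -4.75, 0, 0, 0, -1], [-8.84, 0.66, -4.75, 0, 0, 0, -1], [-8.84, 0.66, -4.75, 0, 0, 0, -1]]}}

```text
t: 25.75
ee_pos: [549.5, 95.5, 139.2]
orientation: [-0.006, 3.14, 0.001]
ft_force: [0.4, 0.9, 4.6]
width: 17.8
grasp_force: 30.0
```

```bash
python3 st.py
```

```text
25.75 [549.69  95.54  43.21] [0.42 0.94 4.56] [ 0.21 -0.15  0.04] 17.78
```

Request:
{"api": "servo_tool", "payload": {"increments": [[0, 0, -0.05, 0, 0, 0, -1], [0, 0, -0.1, 0, 0, 0, -1], [0, 0, -0.1, 0, 0, 0, -1], [0, 0, -0.1, 0, 0, 0, -1]]}}

```text
t: 26.08
ee_pos: [549.6, 95.5, 138.9]
orientation: [-0.006, 3.139, 0.001]
ft_force: [-0.7, 0.6, 10.5]
width: 18.0
grasp_force: 30.0
```

Request:
{"api": "servo_tool", "payload": {"increments": [[0, 0, 0.8, 0, 0, 0, -1], [0, 0, 1.6, 0, 0, 0, -1], [0.4, -1.5, 1.6, 0, 0, 0, -1], [0.8, -3, 1.6, 0, 0, 0, -1], [1.2, -4.02, 1.6, 0, 0, 0, -1], [1.2, -4.02, 1.4, 0, 0, 0, -1], [1.2, -4.02, 1.2, 0, 0, 0, -1], [1.2, -4.02, 1.2, 0, 0, 0, -1]]}}

```text
t: 26.75
ee_pos: [559.9, 55.3, 148.9]
orientation: [0.006, -3.14, -0.0]
ft_force: [0.0, 0.7, -0.9]
width: 18.1
grasp_force: 30.0
```

```bash
python3 st.py
```

```text
26.75 [559.78  55.35  52.88] [ 0.03  0.7  -0.87] [0.01 0.01 0.02] 18.09
```

Over the narrow point (561.5, 55.3). Pressing it now.

Request:
{"api": "servo_tool", "payload": {"increments": [[0.1, 0, -0.2, 0, 0, 0, -1], [0.1, 0, -0.4, 0, 0, 0, -1], [0.1, 0, -0.6, 0, 0, 0, -1], [0.1, 0, -0.8, 0, 0, 0, -1], [0.1, 0, -1.0, 0, 0, 0, -1], [0.1, 0, -1.15, 0, 0, 0, -1], [0.1, 0, -1.25, 0, 0, 0, -1], [0.1, 0, -1.25, 0, 0, 0, -1], [0.1, 0, -1.25, 0, 0, 0, -1]]}}

```text
t: 27.5
ee_pos: [561.9, 55.5, 138.7]
orientation: [-0.006, 3.141, 0.001]
ft_force: [-4.5, 1.3, 15.9]
width: 18.2
grasp_force: 30.0
```

```bash
python3 st.py
```

```text
27.5 [562.04  55.57  42.68] [-4.47  1.33 15.87] [0.35 1.13 0.03] 18.15
```

Request:
{"api": "servo_tool", "payload": {"increments": [[0, 0, 1.5, 0, 0, 0, -1], [0, 0, 4, 0, 0, 0, -1], [0, -2, 6.5, 0, 0, 0, -1], [-0.5, -5, 6.5, 0, 0, 0, -1], [-1, -8, 6.5, 0, 0, 0, -1], [-2, -11, 6.5, 0, 0, 0, -1], [-3, -14, 6.5, 0, 0, 0, -1], [-3.5, -17, 6.5, 0, 0, 0, -1], [-4.2, -20, 5.5, 0, 0, 0, -1], [-4.2, -20.5, 4.8, 0, 0, 0, -1], [-4.2, -20.5, 4.8, 0, 0, 0, -1], [-4.2, -20.5, 4.8, 0, 0, 0, -1], [-4.2, -20.5, 4.8, 0, 0, 0, -1], [-4.2, -20.5, 4.8, 0, 0, 0, -1]]}}

```text
t: 28.67
ee_pos: [520.0, -148.8, 185.3]
orientation: [-0.009, 3.141, 0.0]
ft_force: [-0.5, -0.0, -0.3]
width: 18.2
grasp_force: 30.0
```

```bash
python3 st.py; python3 - <<'E'
from unit import *
d=shot('wrist','w7'); np.save('pics/w7.npy',d,allow_pickle=True)
c=proj(d,[460,-150,40]).astype(int); print(c)
cv2.imwrite('pics/c7.png',cv2.resize(d['image'][:,:,::-1][c[1]-70:c[1]+70,c[0]-85:c[0]+85],None,fx=4.2,fy=4.2,interpolation=cv2.INTER_CUBIC))
E
```

```text
28.6667 [ 519.99 -148.76   89.25] [-0.45 -0.03 -0.28] [-0.03 -0.01  0.  ] 18.18
[248 121]
```

View pics/c7.png

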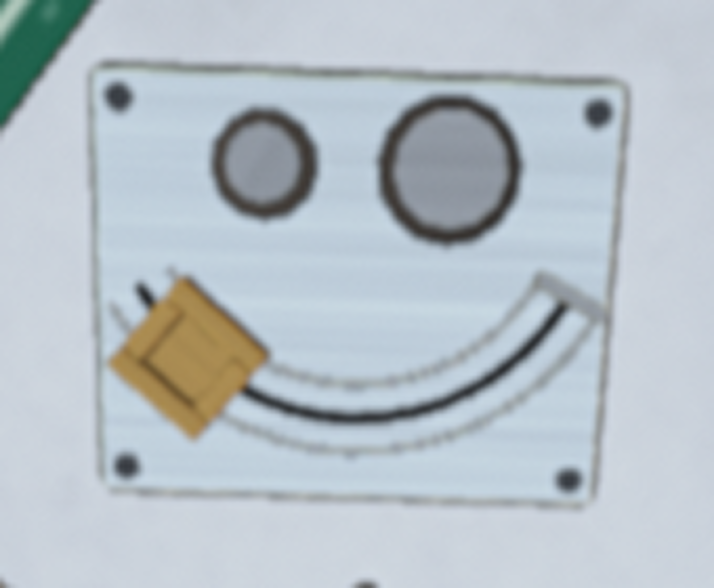

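```bash
python3 - <<'E'
from pose import *
A=pose('pics/w7.npy',(248,121),((118,97),(598,113),(569,480),(126,465)),(264,163),(450,169),(190,358))
d=np.load('pics/w7.npy',allow_pickle=True).item()
f=lambda a:A+59.7*np.array([np.cos(np.radians(a)),np.sin(np.radians(a))])
s=-41.; print(A,f(s))
for a,b,n in((s,-11,20),(-11,20,20),(20,44,17),(44,51,12)): arc(A,a,b,f(a),n,59.7)
E
```

```text
W [ 430.40754577 -129.11054185] N [ 429.32502247 -172.33397983] 43.23699165449986 S [ 473.64464097 -190.27881523] yaw -1.5650632076543176 -1.4346626775493974 A [ 429.86973915 -150.81808556] [ 429.86628412 -150.72226084]
r 58.96885679513141 theta 0.09311795797051092 dir deg -42.06642082953332 stop deg 44.271560402811545
[ 429.86801163 -150.7701732 ] [ 474.92417357 -189.93689723]
step mm 1.5628977112185582
[[0.1, 0.12, 0, 0, 0, 0, -1], [0.2, 0.24, 0, 0, 0, 0, -1], [0.29, 0.37, 0, 0, 0, 0, -1], [0.38, 0.49, 0, 0, 0, 0, -1], [0.47, 0.62, 0, 0, 0, 0, -1], [0.56, 0.75, 0, 0, 0, 0, -1], [0.64, 0.89, 0, 0, 0, 0, -1], [0.72, 1.02, 0, 0, 0, 0, -1], [0.79, 1.16, 0, 0, 0, 0, -1], [0.86, 1.3, 0, 0, 0, 0, -1], [0.93, 1.44, 0, 0, 0, 0, -1], [0.99, 1.58, 0, 0, 0, 0, -1], [1.05, 1.73, 0, 0, 0, 0, -1], [1.1, 1.87, 0, 0, 0, 0, -1], [1.16, 2.02, 0, 0, 0, 0, -1], [1.2, 2.17, 0, 0, 0, 0, -1], [1.25, 2.32, 0, 0, 0, 0, -1], [1.29, 2.47, 0, 0, 0, 0, -1], [1.32, 2.62, 0, 0, 0, 0, -1], [1.35, 2.78, 0, 0, 0, 0, -1]]
step mm 1.6149911755920185
[[0.03, 0.16, 0, 0, 0, 0, -1], [0.05, 0.32, 0, 0, 0, 0, -1], [0.07, 0
[... 783 characters left out ...]
, 1.06, 0, 0, 0, 0, -1], [-0.59, 1.18, 0, 0, 0, 0, -1], [-0.67, 1.31, 0, 0, 0, 0, -1], [-0.75, 1.43, 0, 0, 0, 0, -1], [-0.84, 1.55, 0, 0, 0, 0, -1], [-0.93, 1.66, 0, 0, 0, 0, -1], [-1.02, 1.78, 0, 0, 0, 0, -1], [-1.12, 1.89, 0, 0, 0, 0, -1], [-1.21, 2.0, 0, 0, 0, 0, -1], [-1.32, 2.11, 0, 0, 0, 0, -1]]
step mm 0.6078082869121422
[[-0.04, 0.04, 0, 0, 0, 0, -1], [-0.09, 0.09, 0, 0, 0, 0, -1], [-0.13, 0.13, 0, 0, 0, 0, -1], [-0.17, 0.17, 0, 0, 0, 0, -1], [-0.22, 0.21, 0, 0, 0, 0, -1], [-0.26, 0.25, 0, 0, 0, 0, -1], [-0.31, 0.3, 0, 0, 0, 0, -1], [-0.35, 0.34, 0, 0, 0, 0, -1], [-0.4, 0.38, 0, 0, 0, 0, -1], [-0.44, 0.41, 0, 0, 0, 0, -1], [-0.49, 0.45, 0, 0, 0, 0, -1], [-0.54, 0.49, 0, 0, 0, 0, -1]]
```

Request:
{"api": "servo_tool", "payload": {"increments": [[-1.5, -1.4, 0, 0, 0, 0, -1], [-3, -2.8, -0.5, 0, 0, 0, -1], [-4.3, -3.9, -1.2, 0, 0, 0, -1], [-4.56, -4.12, -2.0, 0, 0, 0, -1], [-4.56, -4.12, -2.0, 0, 0, 0, -1], [-4.56, -4.12, -2.0, 0, 0, 0, -1], [-4.56, -4.12, -2.0, 0, 0, 0, -1]]}}

```text
t: 29.3
ee_pos: [474.9, -190.6, 165.3]
orientation: [-0.008, 3.141, -0.0]
ft_force: [-0.7, -0.2, -1.0]
width: 17.5
grasp_force: 30.0
```

```bash
python3 st.py; python3 - <<'E'
from unit import *
d=shot('wrist'); hsv=cv2.cvtColor(d['image'],cv2.COLOR_RGB2HSV); m=cv2.inRange(hsv,(12,100,60),(32,255,255))
n,l,s,c=cv2.connectedComponentsWithStats(m)
for i in range(1,n):
    if s[i,4]>200: print(s[i],ray(d,*c[i],51))
E
```

```text
29.3 [ 474.94 -190.59   69.27] [-0.73 -0.21 -0.97] [-0.06 -0.01  0.02] 17.52
[231 166  37  32 653] [ 471.42222131 -191.67116909   51.        ]
[207 275  11  59 375] [ 612.95776478 -233.3174703    51.        ]
[281 275  12  59 410] [ 612.29855879 -147.01896734   51.        ]
[420 318  48  49 797] [652.9529281   29.42109473  51.        ]
[  75  333  328   33 4428] [ 686.60237662 -176.35742827   51.        ]
```

Request:
{"api": "servo_tool", "payload": {"increments": [[-0.05, 0, -0.6, 0, 0, 0, -1], [-0.05, 0, -1.2, 0, 0, 0, -1], [-0.05, 0, -1.7, 0, 0, 0, -1], [-0.05, 0, -2.1, 0, 0, 0, -1], [-0.05, 0, -2.2, 0, 0, 0, -1], [-0.05, 0, -2.2, 0, 0, 0, -1], [-0.05, 0, -2.2, 0, 0, 0, -1]]}}

```text
t: 29.93
ee_pos: [473.4, -191.1, 142.9]
orientation: [0.006, -3.141, -0.0]
ft_force: [-1.1, -0.2, -0.4]
width: 17.8
grasp_force: 30.0
```

Request:
{"api": "servo_tool", "payload": {"increments": [[0.1, 0.12, 0, 0, 0, 0, -1], [0.2, 0.24, 0, 0, 0, 0, -1], [0.29, 0.37, 0, 0, 0, 0, -1], [0.38, 0.49, 0, 0, 0, 0, -1], [0.47, 0.62, 0, 0, 0, 0, -1]]}}

```text
t: 30.35
ee_pos: [478.2, -185.0, 143.1]
orientation: [-0.007, 3.142, -0.001]
ft_force: [-0.8, -2.6, 1.2]
width: 17.7
grasp_force: 30.0
```

Request:
{"api": "servo_tool", "payload": {"increments": [[0.09, 0.13, 0, 0, 0, 0, -1], [0.17, 0.27, 0, 0, 0, 0, -1], [0.25, 0.4, 0, 0, 0, 0, -1], [0.32, 0.54, 0, 0, 0, 0, -1], [0.39, 0.68, 0, 0, 0, 0, -1], [0.46, 0.82, 0, 0, 0, 0, -1], [0.52, 0.96, 0, 0, 0, 0, -1], [0.58, 1.11, 0, 0, 0, 0, -1], [0.63, 1.25, 0, 0, 0, 0, -1], [0.69, 1.4, 0, 0, 0, 0, -1], [0.73, 1.55, 0, 0, 0, 0, -1], [0.78, 1.7, 0, 0, 0, 0, -1], [0.82, 1.85, 0, 0, 0, 0, -1], [0.85, 2.0, 0, 0, 0, 0, -1], [0.88, 2.16, 0, 0, 0, 0, -1]]}}

```text
t: 31.6
ee_pos: [486.7, -163.1, 142.9]
orientation: [0.006, -3.141, -0.0]
ft_force: [-1.5, -1.8, -0.5]
width: 18.0
grasp_force: 30.0
```

Request:
{"api": "servo_tool", "payload": {"increments": [[0.03, 0.16, 0, 0, 0, 0, -1], [0.05, 0.32, 0, 0, 0, 0, -1], [0.07, 0.48, 0, 0, 0, 0, -1], [0.09, 0.64, 0, 0, 0, 0, -1], [0.1, 0.8, 0, 0, 0, 0, -1], [0.11, 0.96, 0, 0, 0, 0, -1], [0.11, 1.12, 0, 0, 0, 0, -1], [0.11, 1.28, 0, 0, 0, 0, -1], [0.1, 1.45, 0, 0, 0, 0, -1], [0.09, 1.61, 0, 0, 0, 0, -1], [0.08, 1.77, 0, 0, 0, 0, -1], [0.06, 1.93, 0, 0, 0, 0, -1], [0.03, 2.09, 0, 0, 0, 0, -1], [0.01, 2.25, 0, 0, 0, 0, -1], [-0.03, 2.41, 0, 0, 0, 0, -1], [-0.06, 2.56, 0, 0, 0, 0, -1], [-0.1, 2.72, 0, 0, 0, 0, -1], [-0.15, 2.87, 0, 0, 0, 0, -1], [-0.2, 3.03, 0, 0, 0, 0, -1], [-0.25, 3.18, 0, 0, 0, 0, -1]]}}

```text
t: 33.27
ee_pos: [484.4, -131.3, 143.0]
orientation: [-0.006, 3.141, -0.0]
ft_force: [-0.7, -3.1, -0.4]
width: 17.5
grasp_force: 30.0
```

Request:
{"api": "servo_tool", "payload": {"increments": [[-0.05, 0.14, 0, 0, 0, 0, -1], [-0.11, 0.27, 0, 0, 0, 0, -1], [-0.17, 0.41, 0, 0, 0, 0, -1], [-0.23, 0.54, 0, 0, 0, 0, -1], [-0.29, 0.67, 0, 0, 0, 0, -1], [-0.36, 0.8, 0, 0, 0, 0, -1], [-0.43, 0.93, 0, 0, 0, 0, -1], [-0.51, 1.06, 0, 0, 0, 0, -1], [-0.59, 1.18, 0, 0, 0, 0, -1], [-0.67, 1.31, 0, 0, 0, 0, -1], [-0.75, 1.43, 0, 0, 0, 0, -1], [-0.84, 1.55, 0, 0, 0, 0, -1], [-0.93, 1.66, 0, 0, 0, 0, -1], [-1.02, 1.78, 0, 0, 0, 0, -1], [-1.12, 1.89, 0, 0, 0, 0, -1], [-1.21, 2.0, 0, 0, 0, 0, -1], [-1.32, 2.11, 0, 0, 0, 0, -1]]}}

```text
t: 34.68
ee_pos: [471.2, -110.3, 143.0]
orientation: [-0.006, 3.141, -0.0]
ft_force: [-0.1, -3.5, -1.4]
width: 17.7
grasp_force: 30.0
```

Request:
{"api": "servo_tool", "payload": {"increments": [[-0.04, 0.04, 0, 0, 0, 0, -1], [-0.09, 0.09, 0, 0, 0, 0, -1], [-0.13, 0.13, 0, 0, 0, 0, -1], [-0.17, 0.17, 0, 0, 0, 0, -1], [-0.22, 0.21, 0, 0, 0, 0, -1], [-0.26, 0.25, 0, 0, 0, 0, -1], [-0.31, 0.3, 0, 0, 0, 0, -1]]}}

```text
t: 35.27
ee_pos: [468.1, -107.3, 143.0]
orientation: [-0.006, 3.141, -0.0]
ft_force: [-0.2, -2.6, -0.0]
width: 17.8
grasp_force: 30.0
```

Request:
{"api": "servo_tool", "payload": {"increments": [[-0.04, 0.04, 0, 0, 0, 0, -1], [-0.09, 0.08, 0, 0, 0, 0, -1], [-0.14, 0.12, 0, 0, 0, 0, -1]]}}

```text
t: 35.52
ee_pos: [467.2, -106.5, 143.1]
orientation: [-0.007, 3.14, -0.001]
ft_force: [2.1, -4.6, -2.8]
width: 18.2
grasp_force: 30.0
```

Request:
{"api": "servo_tool", "payload": {"increments": [[-0.05, 0.04, 0, 0, 0, 0, -1], [-0.1, 0.09, 0, 0, 0, 0, -1]]}}

```text
t: 35.68
ee_pos: [466.8, -106.1, 143.2]
orientation: [-0.007, 3.139, -0.003]
ft_force: [3.0, -7.2, -4.0]
width: 18.1
grasp_force: 30.0
```

Request:
{"api": "servo_tool", "payload": {"increments": [[0.15, -0.15, 0, 0, 0, 0, -1], [0.3, -0.3, 0, 0, 0, 0, -1], [0.3, -0.3, 1.5, 0, 0, 0, -1], [0.3, -0.3, 3.5, 0, 0, 0, -1], [2, -1.5, 4.3, 0, 0, 0, -1], [4, -3, 4.3, 0, 0, 0, -1], [5.3, -4.3, 4.3, 0, 0, 0, -1], [5.3, -4.3, 4.3, 0, 0, 0, -1], [5.3, -4.3, 4.3, 0, 0, 0, -1], [5.3, -4.3, 4.3, 0, 0, 0, -1]]}}

```text
t: 36.52
ee_pos: [517.3, -147.4, 185.3]
orientation: [0.006, -3.139, -0.002]
ft_force: [-1.3, -0.1, -0.7]
width: 17.8
grasp_force: 30.0
```

```bash
python3 st.py; python3 - <<'E'
from unit import *
d=shot('wrist','w8'); np.save('pics/w8.npy',d,allow_pickle=True)
cv2.imwrite('pics/c8.png',cv2.resize(d['image'][:,:,::-1][51:191,163:333],None,fx=4.2,fy=4.2,interpolation=cv2.INTER_CUBIC))
E
```

```text
36.5167 [ 517.05 -147.32   89.28] [-1.35 -0.08 -0.72] [ 0.02 -0.01  0.06] 17.8
```

View pics/c8.png

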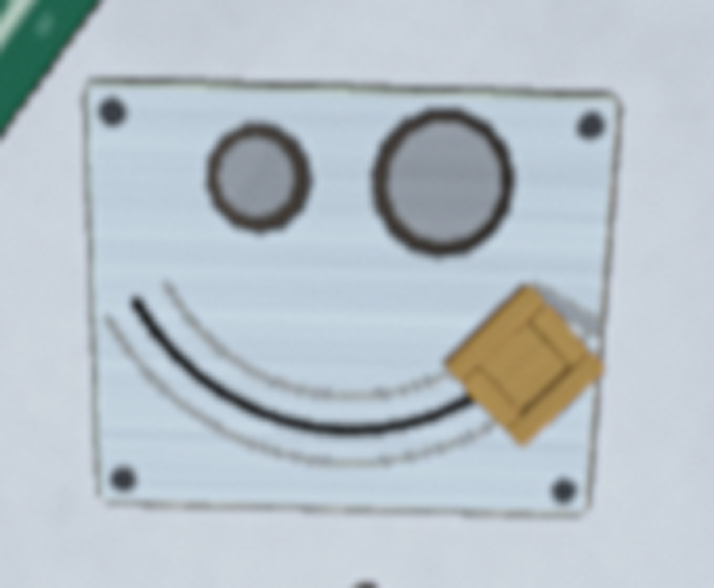

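```bash
python3 - <<'E'
from pose import *
A=pose('pics/w8.npy',(248,121),((112,112),(590,126),(563,491),(123,479)),(259,178),(443,182.5),(525,366))
E
```

```text
W [ 430.37285323 -129.00062077] N [ 429.53603359 -171.92541205] 42.93294741131272 S [ 472.15129277 -108.87386154] yaw -1.3780830580905343 -1.11684085987919 A [ 429.95899283 -150.7103744 ] [ 429.95444341 -150.46301641]
r 59.3324754150251 theta 1.6037089752576907 dir deg 44.67104918095944 stop deg 44.458540552375325
```

Request:
{"api": "servo_tool", "payload": {"increments": [[-3, 0.6, 0, 0, 0, 0, -1], [-6, 1.2, -1, 0, 0, 0, -1], [-8.75, 1.83, -2, 0, 0, 0, -1], [-8.75, 1.83, -3, 0, 0, 0, -1], [-8.75, 1.83, -3.6, 0, 0, 0, -1], [-8.75, 1.83, -3.9, 0, 0, 0, -1], [-8.75, 1.83, -4.1, 0, 0, 0, -1], [-8.75, 1.83, -4.3, 0, 0, 0, -1], [-8.75, 1.83, -4.5, 0, 0, 0, -1], [-8.75, 1.83, -4.65, 0, 0, 0, -1], [-8.75, 1.83, -4.8, 0, 0, 0, -1], [-8.75, 1.83, -4.85, 0, 0, 0, -1], [-8.75, 1.83, -4.85, 0, 0, 0, -1], [-8.75, 1.83, -4.85, 0, 0, 0, -1]]}}

```text
t: 37.73
ee_pos: [432.4, -130.2, 138.7]
orientation: [-0.006, 3.139, -0.001]
ft_force: [-1.4, 1.9, 14.2]
width: 17.7
grasp_force: 30.0
```

```bash
python3 st.py
```

```text
37.7333 [ 432.58 -130.27   42.74] [-1.39  1.87 14.17] [0.41 0.36 0.02] 17.67
```

Request:
{"api": "servo_tool", "payload": {"increments": [[0, 0, 0.8, 0, 0, 0, -1], [0, 0, 1.6, 0, 0, 0, -1], [-0.1, -1.5, 1.6, 0, 0, 0, -1], [-0.2, -3, 1.6, 0, 0, 0, -1], [-0.25, -4.2, 1.6, 0, 0, 0, -1], [-0.25, -4.2, 1.4, 0, 0, 0, -1], [-0.25, -4.2, 1.2, 0, 0, 0, -1], [-0.25, -4.2, 1.0, 0, 0, 0, -1], [-0.25, -4.2, 0.8, 0, 0, 0, -1], [-0.25, -4.2, 0.6, 0, 0, 0, -1], [-0.25, -4.2, 0.4, 0, 0, 0, -1], [-0.25, -4.2, 0.2, 0, 0, 0, -1], [-0.25, -4.2, 0, 0, 0, 0, -1], [-0.25, -4.2, 0, 0, 0, 0, -1], [-0.25, -4.2, 0, 0, 0, 0, -1]]}}

```text
t: 38.98
ee_pos: [429.2, -171.6, 138.5]
orientation: [-0.006, 3.141, 0.001]
ft_force: [-2.8, 3.1, 16.9]
width: 17.8
grasp_force: 30.0
```

```bash
python3 st.py
```

```text
38.9833 [ 429.22 -171.61   42.53] [-2.78  3.11 16.89] [1.   0.76 0.03] 17.82
```

Request:
{"api": "servo_tool", "payload": {"increments": [[0, 0, 1.5, 0, 0, 0, -1], [0, 0, 4, 0, 0, 0, -1], [0, 0, 7, 0, 0, 0, -1], [0, 2, 8.5, 0, 0, 0, -1], [0.5, 5, 8.5, 0, 0, 0, -1], [1.5, 8.5, 8.5, 0, 0, 0, -1], [2.5, 12, 8.5, 0, 0, 0, -1], [4, 15.5, 8.5, 0, 0, 0, -1], [5.5, 19, 8.5, 0, 0, 0, -1], [7, 22.5, 8.5, 0, 0, 0, -1], [8.5, 26, 8.5, 0, 0, 0, -1], [10, 29.5, 8.5, 0, 0, 0, -1], [11.5, 33, 8.5, 0, 0, 0, -1], [13, 36.5, 8.5, 0, 0, 0, -1], [15, 40, 8.5, 0, 0, 0, -1], [16.5, 43, 8.5, 0, 0, 0, -1], [17.1, 45, 8.5, 0, 0, 0, -1], [17.1, 45, 8.5, 0, 0, 0, -1], [17.1, 45, 8.5, 0, 0, 0, -1], [17.1, 45, 8.5, 0, 0, 0, -1]]}}

```text
t: 40.65
ee_pos: [598.9, 277.4, 221.8]
orientation: [0.007, -3.14, 0.001]
ft_force: [0.5, -0.5, -0.3]
width: 18.1
grasp_force: 30.0
```

```bash
python3 st.py; python3 - <<'E'
from unit import *
d=shot('wrist','w9'); np.save('pics/w9.npy',d,allow_pickle=True)
c=proj(d,[600,278,90]).astype(int); print(c)
a=cv2.resize(d['image'][:,:,::-1][c[1]-50:c[1]+50,c[0]-60:c[0]+60],None,fx=5.5,fy=5.5,interpolation=cv2.INTER_CUBIC)
t=shot('top'); b=cv2.resize(t['image'][:,:,::-1][155:260,140:375],(800,357))
cv2.imwrite('pics/c9.png',a)
E
```

```text
40.65 [598.81 277.32 125.78] [ 0.53 -0.48 -0.31] [-0.01  0.04 -0.05] 18.1
[250 182]
```

View pics/c9.png

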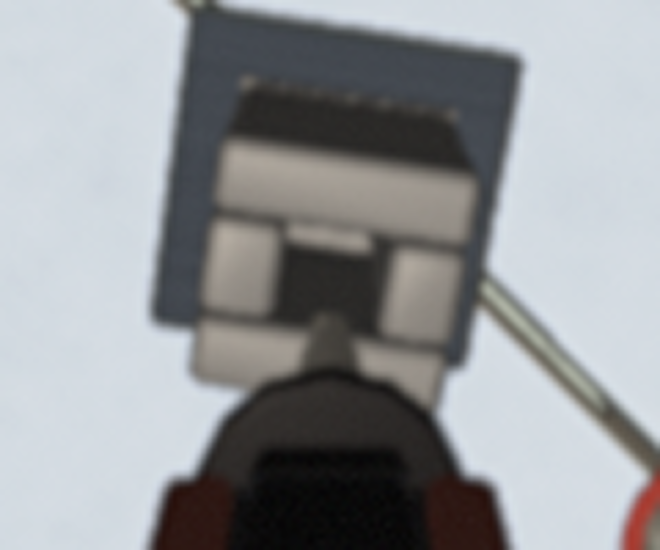

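```bash
python3 - <<'E'
from unit import *
d=np.load('pics/w9.npy',allow_pickle=True).item()
P=lambda x,y,z:ray(d,190+x/5.5,132+y/5.5,z).round(2)
print('bore',P(331,282,90),'outer',np.mean([P(*q,90) for q in((224,140),(478,172),(440,410),(194,377))],0))
t=(T_tool()@np.array([0,0,96,1]))[:3]; print('tip',t,'px',(proj(d,t)-[190,132])*5.5, 'tip by px 331,322',P(331,322,t[2]))
print(T_tool()[:3,2])
E
```

```text
bore [600.88 277.99  90.  ] outer [599.955 278.555  90.   ]
tip [599.12900564 276.78975037 126.34682709] px [324.38207842 327.99622448] tip by px 331,322 [598.07 277.9  126.35]
[-6.26146397e-04 -5.24937076e-04 -9.99999666e-01]
```

Request:
{"api": "servo_tool", "payload": {"increments": [[0.18, 0.09, 0, 0, 0, 0, -1], [0.18, 0.09, -1.5, 0, 0, 0, -1], [0.18, 0.09, -3, 0, 0, 0, -1], [0.18, 0.09, -4.5, 0, 0, 0, -1], [0.18, 0.09, -6, 0, 0, 0, -1], [0.18, 0.09, -7.5, 0, 0, 0, -1], [0.18, 0.09, -9, 0, 0, 0, -1], [0.18, 0.09, -10, 0, 0, 0, -1], [0.18, 0.09, -10.4, 0, 0, 0, -1], [0.18, 0.09, -10.4, 0, 0, 0, -1], [0.18, 0.09, -10.4, 0, 0, 0, -1], [0.18, 0.09, -10.4, 0, 0, 0, -1]]}}

```text
t: 41.75
ee_pos: [602.1, 279.1, 119.5]
orientation: [-0.006, 3.14, 0.001]
ft_force: [-0.6, -0.8, -1.2]
width: 18.0
grasp_force: 30.0
```

```bash
python3 st.py
```

```text
41.75 [602.28 279.17  23.53] [-0.57 -0.77 -1.21] [0.02 0.05 0.02] 17.97
```

Request:
{"api": "servo_tool", "payload": {"increments": [[-0.1, -0.05, -0.1, 0, 0, 0, -1], [-0.1, -0.05, -0.2, 0, 0, 0, -1], [-0.1, -0.05, -0.3, 0, 0, 0, -1], [-0.1, -0.05, -0.4, 0, 0, 0, -1], [-0.1, -0.05, -0.4, 0, 0, 0, -1], [-0.1, -0.05, -0.4, 0, 0, 0, -1]]}}

```text
t: 42.25
ee_pos: [600.6, 278.6, 115.7]
orientation: [-0.007, 3.141, 0.0]
ft_force: [-2.8, -1.8, 6.9]
width: 17.8
grasp_force: 30.0
```

```bash
python3 st.py
```

```text
42.25 [600.7  278.58  19.74] [-2.84 -1.82  6.92] [-0.23  0.44  0.02] 17.82
```

Request:
{"api": "servo_tool", "payload": {"increments": [[0, 0, 0.05, 0, 0, 0, -1], [0, 0, 0.05, 0, 0, 0, 0], [0, 0, 0.05, 0, 0, 0, 1], [0, 0, 0.05, 0, 0, 0, 1], [0, 0, 0.05, 0, 0, 0, 1], [0, 0, 0.05, 0, 0, 0, 1], [0, 0, 0.05, 0, 0, 0, 1], [0, 0, 0.05, 0, 0, 0, 1], [0, 0, 0.05, 0, 0, 0, 1], [0, 0, 2, 0, 0, 0, 1], [0, 0, 4, 0, 0, 0, 1], [0, 0, 7, 0, 0, 0, 1], [0, 0, 10, 0, 0, 0, 1], [0, 0, 13, 0, 0, 0, 1], [0, 0, 15, 0, 0, 0, 1], [0, 0, 15, 0, 0, 0, 1], [0, 0, 15, 0, 0, 0, 1]]}}

```text
t: 43.67
ee_pos: [600.9, 278.6, 265.5]
orientation: [-0.006, 3.139, 0.002]
ft_force: [-0.2, -0.3, -1.5]
width: 87.8
grasp_force: 0.0
```

```bash
python3 st.py; python3 - <<'E'
from unit import *
d=shot('wrist'); t=shot('top')
a=cv2.resize(d['image'][100:240,150:350][:,:,::-1],None,fx=1.9,fy=1.9,interpolation=cv2.INTER_CUBIC)
b=cv2.resize(t['image'][150:260,140:380][:,:,::-1],None,fx=3.3,fy=3.3,interpolation=cv2.INTER_CUBIC)
c=np.zeros((b.shape[0]+a.shape[0]-40,b.shape[1],3),np.uint8); c=c[:600]
c[:a.shape[0]-40,:a.shape[1]]=a[:-40]; k=600-0 if False else c.shape[0]; c[a.shape[0]-40:k]=b[:k-(a.shape[0]-40)]
cv2.imwrite('pics/fin.png',c); print(c.shape)
E
```

```text
43.6667 [601.13 278.73 169.49] [-0.17 -0.28 -1.47] [-0.01 -0.01  0.05] 87.78
(589, 792, 3)
```

View pics/fin.png

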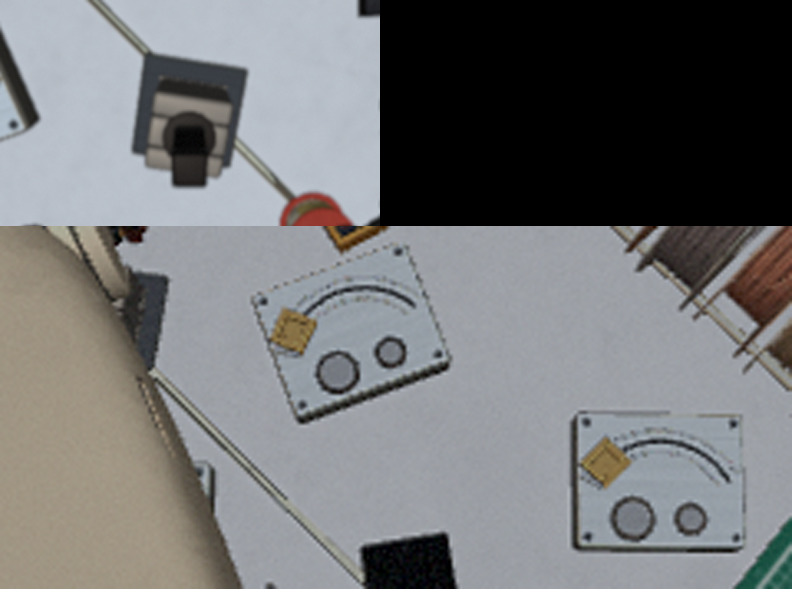

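```bash
python3 -c "
from workcell import ctrl
print(ctrl.close_job())"
```

```text
the job is handed in; nothing more can be done
None
```

I closed the seams of all three units on the bench, pressed each unit's wide then narrow test point, put the stylus back upright in its stand and let go, then handed the job in at about 44 s; I measured each shoe at its stop by camera, but that the points are fully down I judge only from the 9–18 N push force, and the hand-in gave no verdict.

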